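# Load an optics exposure stage and start the laser

## Robot

A 7-joint arm with a two-finger parallel gripper is mounted at the origin on the work surface. World frame = base frame: x ahead of the robot, y to its left, z up, the work surface at z = 0. Lengths are in m, angles in rad, forces in N, time in s.
With the tool pointing down it reaches from about 0.425 to 0.875 m from the base axis. Payload 8.4 kg.
Tool frame: the origin (TCP) lies on the centre line of the jaws, within the pads' length; the fingertips stand 22 mm ahead of it and the grasp point (between the pads) lies 3 mm ahead of it; z points along the fingers, y is the line along which they close (so a half turn about z gives the same grasp; the last joint's range is limited). The gripper opens to 87 mm and grips with 3 to 60 N. Pads are 19 mm wide; open, the fingers measure 117 mm over their backs; the gripper's body (75 mm by 190 mm) begins 51 mm behind the grasp point.
Start: joints at [-1.325, 0.333, 0.04, 1.465, -0.013, 1.343, -0.059], TCP at [0.22, 0.612, 0.245] pointing down, gripper open.
Joint ranges: [-2.58, 2.58], [-0.38, 2.09], [-1.3, 1.39], [0.25, 2.4], [-1.5, 4.64], [0.08, 2.09], [-2.65, 2.65]. Speed limits (rad/s): [2.22, 2.22, 2.79, 2.79, 3.14, 3.14, 3.14].

## Interface

Orientations are given as a unit quaternion [w, x, y, z].
In Python, from rig import env gives the robot as it stands. The module is installed in compiled form; this text tells all that it offers.
- The arm moves only by the tool arm_command, never from a script. Its argument "rows" is a list of rows, each a list of 3 entries, a list of its own where there are three numbers: the closure, from -1 (fully open) to 1 (shut), then the shift along the tool's x, y, z in cm, then the turn, a rotation vector about the tool's x, y, z in degrees. A call has 1 to 20 rows; each row is the pose to reach, as a shift and turn from the pose commanded when the call began, along the tool's axes at that moment; what a row does not reach only later rows make up. A row lasts 1/10 s, in which the tool goes at most 50 mm and 8.59 degrees, less where a joint would pass 70% of its speed; a pose out of reach is approached as far as the arm can. A call with a gripper value outside its range is refused whole. The fingers move at their own pace and stop on an object; "squeeze" is the grip in N (left out, the last holds). Time passes only in rows, so rows that repeat a pose let the fingers close. It gives the time, the measured TCP pose, the force, the opening and the grip force at its end, in the units of the state.
- env.observe(): the state, without advancing time (a new reading comes with each control period).
- env.camera(name): name is "side" or "top"; returns the picture (420x560x3 uint8, red, green, blue); there is no depth.
- env.camera_model(name): a dict with "fx", "fy", "cx", "cy" (pixels), "extrinsics" (4x4, takes a point from world to camera coordinates). Camera axes: x right, y down, z forward; pixel columns grow to the right and rows downward; lengths in m; the calibration is good to about 2 mm. A picture is of the moment at which its call begins. camera_model takes no time and is no camera call.
- env.hand_in(): hands the job in; it is judged then, once.
The state is a dict: "clock": time; "qpos": joint angles; "joint_vel": joint speeds; "effort": joint torques, N m; "eef_pos": TCP position; "tool_rot": TCP orientation; "force": force on the tool from outside, world axes, zero at the start; "wrist_torque": the same for the moment, N m; "grip_width": opening from 0.0 (shut) to 1.0 (fully open); "grasp_force": force on a finger pad.
Only numpy, scipy, OpenCV 4.12 (cv2) and the standard library are available. Lean on these libraries where they do the work, as an engineer would, in place of code of your own. Each camera call takes 0.05 s, during which the arm holds its last target. There are 200 camera calls.

## Task

Get the laser bench ready and start it: stand every lens mount upright on the floor of its own tray bay with its lens facing the laser, crank the handwheel until the tray's pointer lines up with the red clip (within 2 mm), stand the red beam block upright on the middle of the yellow-edged pad, and slide the amber screen along its rail fully home against its stop. Only then turn the key clockwise all the way to START, hold it there for a second and let go, so that it springs back to RUN and stays there. Leave the red clip and the other things on the bench where they are.

Things in the scene. Friction and masses are not known exactly. Their poses are not given: they have to be found in the camera images.
- mount0: lens mount (may be absent): aluminium foot 50 (x) x 44 (y) x 12 mm, on it a black upright plate 50 wide (x), 12 thick (y), up to 65 mm above the underside, with a round green lens looking along its y (both faces alike). Origin: centre of the foot's underside; z up. 200 g or so. Grip the plate across its 12 mm, some 48 mm above the underside
- mount1: lens mount (may be absent): aluminium foot 50 (x) x 44 (y) x 12 mm, on it a black upright plate 50 wide (x), 12 thick (y), up to 65 mm above the underside, with a round amber lens looking along its y (both faces alike). Origin: centre of the foot's underside; z up. 200 g or so. Grip the plate across its 12 mm, some 48 mm above the underside
- mount2: lens mount (may be absent): aluminium foot 50 (x) x 44 (y) x 12 mm, on it a black upright plate 50 wide (x), 12 thick (y), up to 65 mm above the underside, with a round copper-coloured lens looking along its y (both faces alike). Origin: centre of the foot's underside; z up. 200 g or so. Grip the plate across its 12 mm, some 48 mm above the underside
- mount3: lens mount (may be absent): aluminium foot 50 (x) x 44 (y) x 12 mm, on it a black upright plate 50 wide (x), 12 thick (y), up to 65 mm above the underside, with a round blue lens looking along its y (both faces alike). Origin: centre of the foot's underside; z up. 200 g or so. Grip the plate across its 12 mm, some 48 mm above the underside
- beam_block: red beam block with black bands: dark foot 60 (x) x 50 (y) x 10 mm, body 40 (x) x 28 (y) mm, 90 mm tall overall. Origin: centre of the underside, z up. 350 g or so. Starts standing between the tray and the blue laser head (front face of the head some 30 mm from its foot, head 110 mm tall, 100 mm wide)
- stage: the fixed exposure stage. Origin on the bench under its middle; x away from the robot, y along the tray's travel towards the blue laser head (its front face at y = 260 mm; handwheel at y = -205 mm). The screen's rail runs along y at x = -88 mm (robot's side); the scale with the red clip lies on the far side of the tray (x = +70 mm)
- tray (a point): centre of the tray's floor (moves with it; axes as the stage's). The floor is 43 mm above the bench. Four bays in a row along y, their centres at y = -87, -29, +29 and +87 mm from this point (last: laser end), each 60 (x) x 54 (y) mm inside, between walls 10 mm high and 4 to 5 mm thick. Mounts may go in any bays, one to a bay, plates across y
- pointer (a point): tip of the tray's orange pointer, beside the scale; moves with the tray along the stage's y
- mark (a point): mark line of the red clip on the scale: where the pointer must come (same y in the stage's frame). The clip can be pushed along the scale with some 4 N but must stay where it is
- crank (a joint): handwheel angle in rad, grows clockwise seen from above; 12 mm of tray travel towards the laser for each turn (2 pi), no backlash; turning counter-clockwise brings the tray back. Needs about 1.5 N at the pin; stays where it is left
- crank_axis (a point): fixed point on the handwheel's upright axis, at the height of crank_pin. The wheel is 90 mm across, its top face 82 mm above the bench
- crank_pin (a point): grip point on the handwheel's upright black pin: 16 mm thick, 42 mm tall above the wheel's top face, 35 mm off the axis; this point is on the pin's centre line, 24 mm above the wheel's face and 18 mm under the pin's top. The pin's sleeve revolves freely, so a gripper holding it may keep its heading all round
- screen (a joint): travel of the amber screen in m along its rail, towards the handwheel end (the stage's -y): 0 fully open, 0.15 fully home against its stop. Needs about 2 N, stays where it is left
- screen_tab (a point): grip point on the black tab on the middle of the screen's top edge: tab 20 (x) x 16 (y) mm, 18 mm above and 24 mm below this point; the panel is 200 mm long, 5 mm thick, its top edge 108 mm above the bench. Site axes as the stage's
- lock (a joint): lock barrel of the key switch in rad: 0 OFF (white line), 0.7 RUN (green line, end stop); turns clockwise seen from above with the key, stays where it is left. The key's heading is lock + key; turned from OFF the lock goes to RUN first
- key (a joint): the key's own spring-loaded travel beyond the lock, clockwise seen from above: 0 rest, 0.6 START (red line, end stop); springs back to 0 when let go. So START is 1.3 rad clockwise of OFF and RUN is 0.7. Up to 0.09 N m
- key_grip (a point): grip point on the key's black head, on the vertical axis of the key switch, 92 mm above the bench: the head is 36 long (point x), 10 thick (point y), its top 12 mm above this point and its bottom 20 mm below. It stands upright on a fixed white console 130 x 130 x 50 mm. Site axes turn with the key
- pad_top (a point): centre of the top of the fixed black parking pad with yellow edges, 110 x 110 x 4 mm, place of the beam block
- meter: bystander: dark round power-meter head, 52 mm across, 30 mm tall, stands among the mounts; origin under its centre
- driver: bystander: yellow screwdriver, 200 mm, lying
- lens_tube: bystander: black lens tube, 36 mm across, 70 mm tall
- carton: bystander: cardboard box 80 x 80 x 60 mm
- bottle: bystander: white bottle, 56 mm across, 150 mm tall
- jar: bystander: jar, 60 mm across, 70 mm tall

How it is judged:
On the way, in this order (a step that is already met when the one before it is completed fails the run):
1. every mount stands in a tray bay facing the laser, the pointer is at the clip, the beam block is parked and the screen is fully home (in any order) (x of mount0 in the frame of tray between -0.012 and 0.012 m and y of mount0 in the frame of tray between -0.118 and 0.118 m and z of mount0 in the frame of tray between -0.005 and 0.005 m and angle between each of mount0, mount1, mount2, mount3, beam_block's own z axis and vertical below 0.1 rad and angle between the y axis of each of mount0, mount1, mount2, mount3 and the y axis of tray, either way round below 0.26 rad and x of mount1 in the frame of tray between -0.012 and 0.012 m and y of mount1 in the frame of tray between -0.118 and 0.118 m and z of mount1 in the frame of tray between -0.005 and 0.005 m and x of mount2 in the frame of tray between -0.012 and 0.012 m and y of mount2 in the frame of tray between -0.118 and 0.118 m and z of mount2 in the frame of tray between -0.005 and 0.005 m and x of mount3 in the frame of tray between -0.012 and 0.012 m and y of mount3 in the frame of tray between -0.118 and 0.118 m and z of mount3 in the frame of tray between -0.005 and 0.005 m and horizontal distance between beam_block and pad_top below 0.03 m and z of beam_block in the frame of pad_top between -0.005 and 0.006 m and y of pointer in the frame of mark between -0.0025 and 0.0025 m and value of joint screen above 0.143 m), for 0.2 s.
2. with all that so, the key is turned to START and held a moment (all of step 1 and value of joint key above 0.45 rad and value of joint lock above 0.6 rad), for 0.3 s.
3. the key has sprung back to RUN (value of joint lock above 0.6 rad and value of joint key below 0.08 rad), for 0.2 s.
At the end, for the whole second after the job is handed in: Mounts upright in tray bays (0.1 rad), lens axis within 0.26 rad of the tray's y; pointer within 2.5 mm of the mark; block upright, within 30 mm of the pad's centre; screen within 7 mm of its stop; lock over 0.6 rad, key sprung back under 0.08 rad (all of step 1 and all of step 3); the robot touches nothing.
It fails at once if the key is at START while the screen is not fully home (value of joint key above 0.45 rad and value of joint screen below 0.14 m).
It fails at once if the red clip is shifted along its scale (distance of mark from where it was at the start of the episode above 0.006 m).
It fails at once if a bystander is shoved aside (distance of any of meter, driver, lens_tube, carton, bottle, jar from where it was at the start of the episode above 0.04 m).
Of mount0, mount1, mount2, mount3 only 2 to 4 are there at a start; the rules pass over those that are not, and their reading is None.
At some moment in a run one of mount0, mount1, mount2, mount3, beam_block may be knocked a few centimetres aside while the robot is not near it.
Once in a run the grip may slacken for a moment while it holds something.
It also fails if it takes over 210 s, if anything falls off the work surface, if the arm or the gripper's body presses on something with over 40 N, if the wrist force passes 120 N, or if a joint passes its speed limit or range.

## Working session

There is one attempt and no reset: what is moved stays moved. The work goes in short steps, Python scripts to look and compute and a tool call to move; the robot and the scene stay as the last step left them, time stands still between calls to the robot, and variables do not carry over. Pictures are saved under pics/ and viewed, at most 14 in all, crops included, and the job is handed in when it is done.

Besides the shell and the picture viewer there is one more tool, called after "Call:" as name(argument=value, ...) on one line, values as JSON. arm_command: Moves the arm, as the interface text tells. Its arguments: {"type":"object","properties":{"rows":{"type":"array"},"squeeze":{"type":"number"}},"required":["rows"]}

```bash
mkdir -p pics; cat > h.py <<'E'
import numpy as np, cv2
from rig import env
from scipy.spatial.transform import Rotation as R
def snap(n,f=None):
    im=env.camera(n)
    if f: cv2.imwrite('pics/'+f,im[:,:,::-1])
    return im
def cm(n):
    m=env.camera_model(n); return m,np.array(m['extrinsics'])
def ray(n,u,v,z):
    m,E=cm(n); d=np.array([(u-m['cx'])/m['fx'],(v-m['cy'])/m['fy'],1.])
    Rm=E[:3,:3];t=E[:3,3];o=-Rm.T@t;d=Rm.T@d
    return o+d*(z-o[2])/d[2]
def proj(n,p):
    m,E=cm(n);c=E[:3,:3]@np.array(p)+E[:3,3]
    return np.array([m['fx']*c[0]/c[2]+m['cx'],m['fy']*c[1]/c[2]+m['cy']])
def shift(p):
    "world delta from current TCP to p in tool axes, cm"
    s=env.observe();q=s['tool_rot']
    r=R.from_quat([q[1],q[2],q[3],q[0]])
    return r.inv().apply(np.array(p)-s['eef_pos'])*100
E
python3 - <<'E'
from h import *
for n in('top','side'):
    snap(n,n+'0.png');m,E=cm(n);print(n,m['fx'],m['cx'],m['cy'],(-E[:3,:3].T@E[:3,3]).round(3),E[:3,:3].round(3).tolist())
s=env.observe();print(s)
E
```

```text
top 439.4960899183785 277.0812279551172 212.22196530622307 [ 0.497 -0.083  1.109] [[0.007, -1.0, 0.017], [-0.994, -0.009, -0.105], [0.106, -0.016, -0.994]]
side 428.4720717145289 280.95427604910896 209.12645119287785 [0.496 0.77  0.685] [[-0.996, -0.087, -0.021], [-0.032, 0.564, -0.825], [0.084, -0.821, -0.564]]
{'clock': 0.1, 'qpos': array([-1.32522173,  0.33382856,  0.03985584,  1.46617452, -0.01336564,
        1.34329004, -0.05848812]), 'joint_vel': array([ 3.41098067e-05, -1.18532768e-03, -2.96116643e-05, -2.75026024e-03,
        5.79307548e-04, -1.27212108e-03, -9.37117979e-04]), 'effort': array([ 4.59534131e-03, -6.57807255e+01,  1.33988690e+00, -4.04715264e+01,
       -5.99267031e-02,  4.08736628e-02,  1.02072624e-04]), 'eef_pos': array([0.2195824 , 0.61137716, 0.24375957]), 'tool_rot': array([-6.19958247e-05,  1.71524527e-01,  9.85179589e-01, -7.14956905e-04]), 'force': array([ 0.41755807, -0.3651869 , -0.31842961]), 'wrist_torque': array([ 0.02627884, -0.03354071,  0.04044575]), 'grasp_force': 0.0, 'grip_width': 1.0018182515931877}
```

View pics/top0.png

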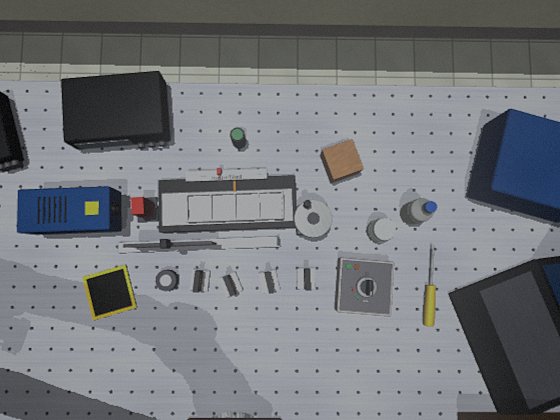

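View pics/side0.png

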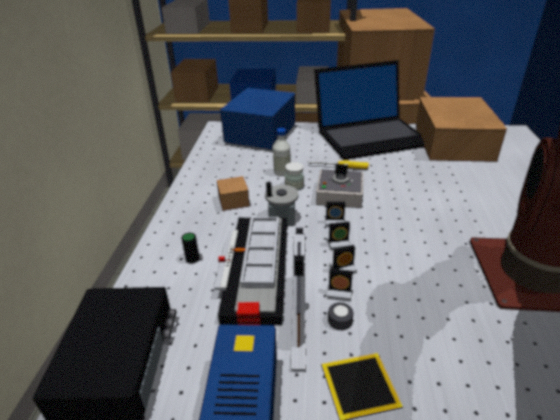

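The top view shows the laser head (70,210), red block (140,206), tray (160–295, 205), wheel (313,218), clip (219,172), pointer (235,185), screen tab (165,244), console (366,287), pad (109,291), meter (167,280) and four mounts at (200,280), (232,284), (268,281) and (307,278). The side view agrees. I'll zoom in on both.

```bash
python3 - <<'E'
import cv2,numpy as np
a=cv2.imread('pics/top0.png');b=cv2.imread('pics/side0.png')
cv2.imwrite('pics/top0a.png',cv2.resize(a[165:320,130:330],None,fx=4,fy=3.8,interpolation=cv2.INTER_CUBIC)[:600])
cv2.imwrite('pics/side0a.png',cv2.resize(b[150:350,210:410],None,fx=3,fy=3,interpolation=cv2.INTER_CUBIC))
E
```

```text
(no output)
```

View pics/top0a.png

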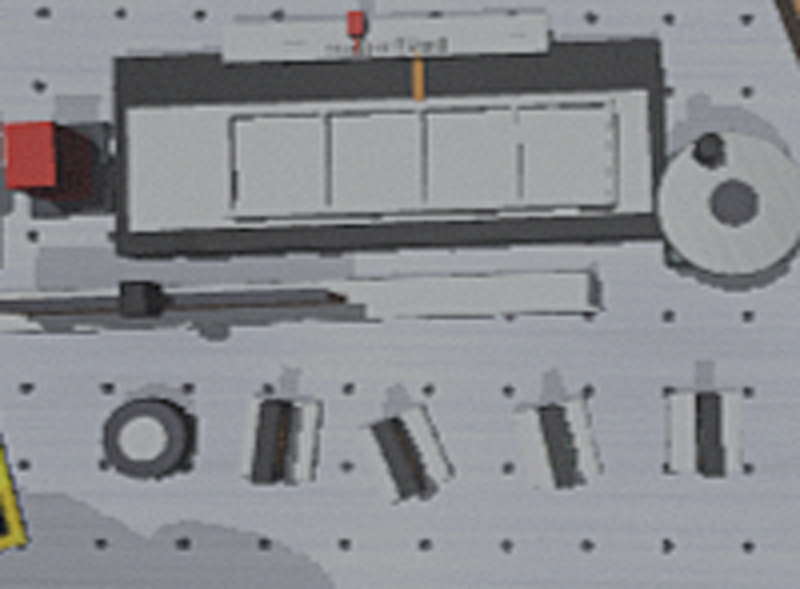

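View pics/side0a.png

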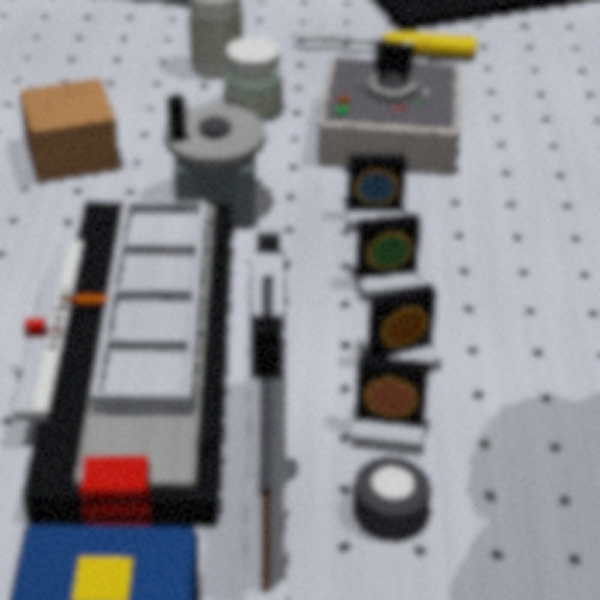

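```bash
cat >> h.py <<'E'
def blobs(mask,amin=20):
    k=[c for c in cv2.findContours(mask.astype(np.uint8),cv2.RETR_EXTERNAL,cv2.CHAIN_APPROX_NONE)[0] if cv2.contourArea(c)>=amin]
    return sorted(k,key=lambda c:c[:,0,0].mean())
def box(c): return cv2.boxPoints(cv2.minAreaRect(c))
def rayc(n,pts,z): return np.array([ray(n,u,v,z) for u,v in pts])
E
python3 - <<'E'
from h import *
np.set_printoptions(suppress=True,precision=4)
im=cv2.imread('pics/top0.png')[:,:,::-1];hsv=cv2.cvtColor(np.ascontiguousarray(im),cv2.COLOR_RGB2HSV)
H,S,V=[hsv[:,:,i].astype(int) for i in range(3)]
def roi(m,x0,x1,y0,y1):
    o=np.zeros_like(m);o[y0:y1,x0:x1]=m[y0:y1,x0:x1];return o
print('mounts dark')
for c in blobs(roi(V<95,188,325,262,300)):
    b=box(c);print(b.mean(0),cv2.minAreaRect(c));print(rayc('top',b,0.065)[:,:2].tolist())
# yellow pad
c=max(blobs(roi((H>20)&(H<35)&(S>120),70,145,255,325)),key=cv2.contourArea);print('pad',rayc('top',box(c),.004)[:,:2])
# red block
for c in blobs(roi((S>120)&((H<8)|(H>172)),125,155,190,225)):print('block',box(c),rayc('top',box(c),.09)[:,:2])
for c in blobs(roi((S>120)&((H<8)|(H>172)),205,235,160,185),3):print('clip',c[:,0].mean(0),box(c).tolist())
for c in blobs(roi((S>90)&(H>8)&(H<25),225,245,175,195),3):print('ptr',c[:,0].mean(0),c[:,0].min(0),c[:,0].max(0))
# tray corners
t=np.array([(231,118),(613,104),(617,207),(233,218)])/[4,3.8]+[130,165];print('tray',rayc('top',t,.053)[:,:2])
b=np.array([(115,57),(660,40),(662,238),(118,252)])/[4,3.8]+[130,165];print('base',rayc('top',b,.025)[:,:2])
# tab, key
for n,r in(('tab',(155,178,235,252)),('key',(352,382,272,304)),('pin',(301,314,196,212)),('hub',(304,324,210,226))):
    for c in blobs(roi(V<90,*r),8):print(n,cv2.minAreaRect(c),box(c).tolist())
E
```

```text
mounts dark
[198.0539 280.5692] ((198.0538787841797, 280.5692138671875), (8.6824312210083, 21.954147338867188), 7.125016689300537)
[[0.4211815385861666, 0.09676629365505435], [0.4716975784918033, 0.09177841005147916], [0.46932667420123647, 0.0715397506086263], [0.41881910320239546, 0.07663417258026628]]
[230.2293 285.1997] ((230.2292938232422, 285.19970703125), (21.757131576538086, 7.886960029602051), 67.61986541748047)
[[0.4546694957049592, 0.027365483443183902], [0.4617650884777367, 0.010410620207390947], [0.4152775549789501, -0.009793841971222697], [0.4082593823122107, 0.007105967754705483]]
[269.4118 281.6471] ((269.4117736816406, 281.6470642089844), (21.3431339263916, 6.305926322937012), 75.96376037597656)
[[0.4659803034549191, -0.0694571639128047], [0.4696461514761468, -0.08381760870801394], [0.42161474417078293, -0.09637606944738256], [0.4179948586348798, -0.08207555664611037]]
[307.  278.5] ((307.0, 278.5), (21.0, 6.0), 90.0)
[[0.4761071563577874, -0.16423282619849888], [0.4762044155642855, -0.17840625285537653], [0.4272828382625923, -0.17837257932641126], [0.4271974476930515
[... 332 characters left out ...]
1] [233 180] [235 190]
tray [[ 0.6465  0.1162]
 [ 0.6577 -0.1146]
 [ 0.5917 -0.1174]
 [ 0.5827  0.1132]]
base [[ 0.69    0.1945]
 [ 0.7049 -0.1446]
 [ 0.5742 -0.1462]
 [ 0.5623  0.1882]]
tab ((166.0, 243.5), (9.0, 22.0), 90.0) [[155.0, 239.0], [177.0, 239.0], [177.0, 248.0], [155.0, 248.0]]
key ((367.0, 288.0), (16.0, 12.0), 90.0) [[361.0, 280.0], [373.0, 280.0], [373.0, 296.0], [361.0, 296.0]]
pin ((307.25, 204.25003051757812), (7.77817440032959, 7.071067810058594), 45.0) [[302.0, 204.00003051757812], [307.0, 199.00003051757812], [312.5, 204.50003051757812], [307.5, 209.50003051757812]]
hub ((313.0, 218.0), (10.0, 10.0), 90.0) [[308.0, 213.0], [318.0, 213.0], [318.0, 223.0], [308.0, 223.0]]
```

```bash
python3 - <<'E'
import cv2
a=cv2.imread('pics/top0.png')
r=lambda y0,y1,x0,x1,f:cv2.resize(a[y0:y1,x0:x1],None,fx=f,fy=f,interpolation=cv2.INTER_CUBIC)
import numpy as np
p=[r(250,325,328,403,5)[:375,:375],r(160,235,125,200,5)]
cv2.imwrite('pics/k.png',np.hstack(p))
E
```

```text
(no output)
```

View pics/k.png

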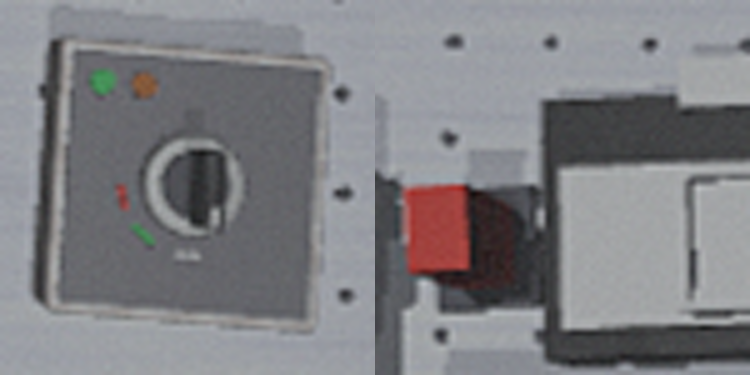

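The key is at OFF, pointing image-down at (367,288), with green and red to its left, i.e. clockwise. All four mounts stand upright. First I park the beam block.

```bash
cat >> h.py <<'E'
def plan(*wps):
    "wps: (x,y,z of TCP, closing heading deg) -> shift cm, rotvec deg in current tool axes"
    s=env.observe();q=s['tool_rot'];r=R.from_quat([q[1],q[2],q[3],q[0]]);p=np.array(s['eef_pos'])
    for x,y,z,h in wps:
        best=None
        for hh in(h,h+180):
            a=np.radians(hh);yt=np.array([np.cos(a),np.sin(a),0]);zt=np.array([0,0,-1.]);xt=np.cross(yt,zt)
            d=(r.inv()*R.from_matrix(np.c_[xt,yt,zt])).as_rotvec(degrees=True)
            if best is None or np.linalg.norm(d)<np.linalg.norm(best):best=d
        print((r.inv().apply(np.array([x,y,z])-p)*100).round(2).tolist(),best.round(1).tolist())
E
python3 -c "
from h import *
plan((.618,.226,.20,92),(.618,.226,.075,92),(.413,.312,.2,92),(.413,.312,.081,92))
print(ray('top',313,218,.085),ray('top',307.25,204.25,.124),ray('top',(328+41.6*1)+0,287,.104),ray('side',268,206,.12),ray('top',165.3,243.5,.126))
"
```

```text
[-50.52, -22.8, 4.41] [-0.1, -0.0, -21.8]
[-50.52, -22.78, 16.91] [-0.1, -0.0, -21.8]
[-28.32, -21.63, 4.41] [-0.1, -0.0, -21.8]
[-28.32, -21.62, 16.31] [-0.1, -0.0, -21.8]
[ 0.59287033 -0.18368682  0.085     ] [ 0.62031529 -0.1668624   0.124     ] [ 0.43518556 -0.31005694  0.104     ] [ 0.61217518 -0.06445726  0.12      ] [0.52923386 0.14913255 0.126     ]
```

Call:
arm_command(rows=[[-0.15, [-50.5, -22.8, 4.4], [0, 0, -21.8]], [-0.15, [-50.5, -22.8, 4.4], [0, 0, -21.8]], [-0.15, [-50.5, -22.8, 4.4], [0, 0, -21.8]], [-0.15, [-50.5, -22.8, 4.4], [0, 0, -21.8]], [-0.15, [-50.5, -22.8, 4.4], [0, 0, -21.8]], [-0.15, [-50.5, -22.8, 4.4], [0, 0, -21.8]], [-0.15, [-50.5, -22.8, 4.4], [0, 0, -21.8]], [-0.15, [-50.5, -22.8, 4.4], [0, 0, -21.8]], [-0.15, [-50.5, -22.8, 4.4], [0, 0, -21.8]], [-0.15, [-50.5, -22.8, 4.4], [0, 0, -21.8]], [-0.15, [-50.5, -22.8, 4.4], [0, 0, -21.8]], [-0.15, [-50.5, -22.8, 4.4], [0, 0, -21.8]], [-0.15, [-50.5, -22.8, 4.4], [0, 0, -21.8]], [-0.15, [-50.5, -22.8, 4.4], [0, 0, -21.8]], [-0.15, [-50.5, -22.8, 4.4], [0, 0, -21.8]], [-0.15, [-50.5, -22.8, 4.4], [0, 0, -21.8]], [-0.15, [-50.5, -22.8, 4.4], [0, 0, -21.8]], [-0.15, [-50.5, -22.8, 4.4], [0, 0, -21.8]]])

```text
clock: 1.9
eef_pos: [0.6176, 0.227, 0.2007]
tool_rot: [0.0, -0.018, 1.0, 0.0]
force: [-0.4, -0.5, 0.3]
grip_width: 0.577
grasp_force: 0.0
```

```bash
python3 -c "
from h import *
plan((.618,.226,.075,92),(.413,.312,.2,92),(.413,.312,.081,92))"
```

```text
[-0.04, -0.1, 12.57] [0.0, 0.0, 0.1]
[20.13, 9.24, 0.07] [0.0, 0.0, 0.1]
[20.14, 9.24, 11.97] [0.0, 0.0, 0.1]
```

Call:
arm_command(rows=[[-0.15, [0, -0.1, 4], [0, 0, 0]], [-0.15, [0, -0.1, 8], [0, 0, 0]], [-0.15, [0, -0.1, 11], [0, 0, 0]], [-0.15, [0, -0.1, 12.6], [0, 0, 0]], [-0.15, [0, -0.1, 12.6], [0, 0, 0]], [-0.15, [0, -0.1, 12.6], [0, 0, 0]], [1, [0, -0.1, 12.6], [0, 0, 0]], [1, [0, -0.1, 12.6], [0, 0, 0]], [1, [0, -0.1, 12.6], [0, 0, 0]], [1, [0, -0.1, 12.6], [0, 0, 0]], [1, [0, -0.1, 12.6], [0, 0, 0]], [1, [0, -0.1, 12.6], [0, 0, 0]], [1, [0, -0.1, 12.6], [0, 0, 0]], [1, [0, -0.1, 10], [0, 0, 0]], [1, [0, -0.1, 7], [0, 0, 0]], [1, [0, -0.1, 3], [0, 0, 0]], [1, [0, -0.1, 0], [0, 0, 0]], [1, [0, -0.1, 0], [0, 0, 0]], [1, [0, -0.1, 0], [0, 0, 0]]], squeeze=35)

```text
clock: 3.8
eef_pos: [0.6176, 0.2251, 0.1998]
tool_rot: [-0.0, -0.018, 1.0, -0.0]
force: [-0.8, 0.3, -4.1]
grip_width: 0.323
grasp_force: 34.3
```

Call:
arm_command(rows=[[1, [4, 1.7, 0], [0, 0, 0]], [1, [8, 3.5, 0], [0, 0, 0]], [1, [12, 5.2, 0], [0, 0, 0]], [1, [16, 7.2, 0], [0, 0, 0]], [1, [20.1, 9.4, 0], [0, 0, 0]], [1, [20.1, 9.4, 0], [0, 0, 0]], [1, [20.1, 9.4, 0], [0, 0, 0]], [1, [20.1, 9.4, 3], [0, 0, 0]], [1, [20.1, 9.4, 6], [0, 0, 0]], [1, [20.1, 9.4, 9], [0, 0, 0]], [1, [20.1, 9.4, 11], [0, 0, 0]], [1, [20.1, 9.4, 11.9], [0, 0, 0]], [1, [20.1, 9.4, 12], [0, 0, 0]], [1, [20.1, 9.4, 12], [0, 0, 0]], [1, [20.1, 9.4, 12], [0, 0, 0]]])

```text
clock: 5.3
eef_pos: [0.4142, 0.3121, 0.0808]
tool_rot: [0.0, -0.018, 1.0, 0.0]
force: [-0.5, 0.3, -3.5]
grip_width: 0.317
grasp_force: 35.0
```

Call:
arm_command(rows=[[1, [0, 0, 0.1], [0, 0, 0]], [1, [0, 0, 0.2], [0, 0, 0]], [1, [0, 0, 0.2], [0, 0, 0]], [1, [0, 0, 0.2], [0, 0, 0]], [-0.15, [0, 0, 0.2], [0, 0, 0]], [-0.15, [0, 0, 0.2], [0, 0, 0]], [-0.15, [0, 0, 0.2], [0, 0, 0]], [-0.15, [0, 0, 0.2], [0, 0, 0]], [-0.15, [0, 0, -3], [0, 0, 0]], [-0.15, [0, 0, -7], [0, 0, 0]], [-0.15, [0, 0, -12], [0, 0, 0]], [-0.15, [0, 0, -12], [0, 0, 0]], [-0.15, [0, 0, -12], [0, 0, 0]]])

```text
clock: 6.6
eef_pos: [0.4143, 0.3127, 0.202]
tool_rot: [0.001, -0.018, 1.0, 0.001]
force: [-0.4, 0.1, -0.2]
grip_width: 0.574
grasp_force: 0.0
```

```bash
python3 -c "
from h import *
plan((.446,.089,.2,84.4),(.446,.089,.051,84.4))
snap('side','side1.png')"
```

```text
[-2.37, -22.47, 0.16] [0.1, 0.1, 7.6]
[-2.34, -22.5, 15.06] [0.1, 0.1, 7.6]
```

Call:
arm_command(rows=[[-0.15, [-2.4, -22.5, 0], [0, 0, 7.6]], [-0.15, [-2.4, -22.5, 0], [0, 0, 7.6]], [-0.15, [-2.4, -22.5, 0], [0, 0, 7.6]], [-0.15, [-2.4, -22.5, 0], [0, 0, 7.6]], [-0.15, [-2.4, -22.5, 0], [0, 0, 7.6]], [-0.15, [-2.4, -22.5, 0], [0, 0, 7.6]], [-0.15, [-2.4, -22.5, 4], [0, 0, 7.6]], [-0.15, [-2.4, -22.5, 8], [0, 0, 7.6]], [-0.15, [-2.4, -22.5, 12], [0, 0, 7.6]], [-0.15, [-2.4, -22.5, 15], [0, 0, 7.6]], [-0.15, [-2.4, -22.5, 15], [0, 0, 7.6]], [-0.15, [-2.4, -22.5, 15], [0, 0, 7.6]]])

```text
clock: 7.85
eef_pos: [0.4451, 0.0884, 0.0503]
tool_rot: [-0.001, 0.048, 0.999, -0.001]
force: [0.2, -0.2, 0.1]
grip_width: 0.578
grasp_force: 0.0
```

```bash
python3 - <<'E'
from h import *
b=snap('side');a=snap('top')
o=np.hstack([cv2.resize(b[180:400,260:420],None,fx=2.5,fy=2.5,interpolation=3),cv2.resize(a[230:330,80:240],None,fx=2.5,fy=5.5,interpolation=3)])
cv2.imwrite('pics/c1.png',o[:,:,::-1]);print(o.shape)
plan((.446,.089,.051,84.4),(.446,.089,.2,84.4))
E
```

```text
(550, 800, 3)
[0.06, 0.02, 0.09] [0.0, 0.1, 0.1]
[0.04, 0.03, -14.81] [0.0, 0.1, 0.1]
```

View pics/c1.png

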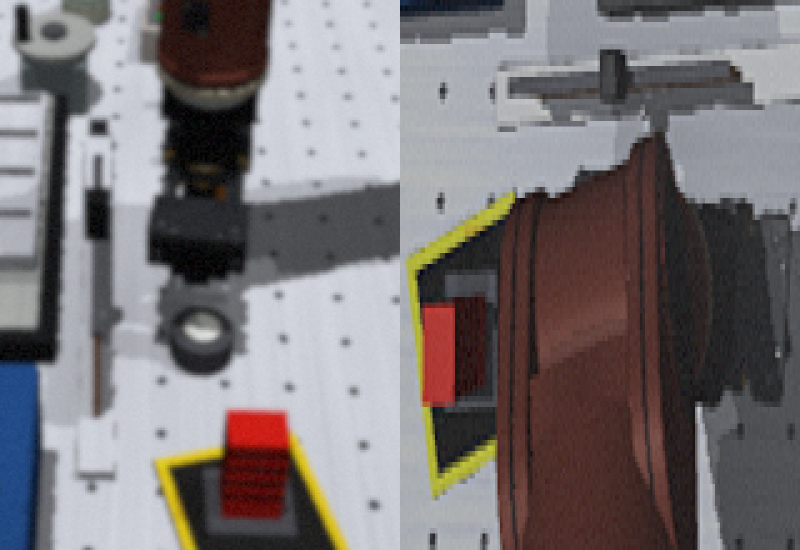

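The block stands on the pad (side crop 255,460) and the gripper is over the copper mount. I close and lift.

Call:
arm_command(rows=[[1, [0, 0, 0], [0, 0, 0]], [1, [0, 0, 0], [0, 0, 0]], [1, [0, 0, 0], [0, 0, 0]], [1, [0, 0, 0], [0, 0, 0]], [1, [0, 0, 0], [0, 0, 0]], [1, [0, 0, 0], [0, 0, 0]], [1, [0, 0, 0], [0, 0, 0]], [1, [0, 0, 0], [0, 0, 0]], [1, [0, 0, -4], [0, 0, 0]], [1, [0, 0, -8], [0, 0, 0]], [1, [0, 0, -12], [0, 0, 0]], [1, [0, 0, -14.9], [0, 0, 0]], [1, [0, 0, -14.9], [0, 0, 0]], [1, [0, 0, -14.9], [0, 0, 0]]])

```text
clock: 9.35
eef_pos: [0.4456, 0.0881, 0.1992]
tool_rot: [0.0, 0.048, 0.999, 0.0]
force: [-0.1, 0.9, -2.5]
grip_width: 0.132
grasp_force: 35.0
```

```bash
python3 -c "
from h import *
plan((.6163,.0859,.2,92.4),(.6163,.0859,.096,92.4))
a=snap('top');cv2.imwrite('pics/t2.png',a[:,:,::-1]);a=snap('side');cv2.imwrite('pics/s2.png',a[:,:,::-1])
"
```

```text
[-17.01, 1.43, -0.08] [0.0, 0.0, -8.0]
[-17.01, 1.43, 10.32] [0.0, 0.0, -8.0]
```

Call:
arm_command(rows=[[1, [-4, 0.4, 0], [0, 0, -2]], [1, [-8.5, 0.8, 0], [0, 0, -4]], [1, [-13, 1.1, 0], [0, 0, -6]], [1, [-17, 1.4, 0], [0, 0, -8]], [1, [-17, 1.4, 0], [0, 0, -8]], [1, [-17, 1.4, 0], [0, 0, -8]], [1, [-17, 1.4, 3], [0, 0, -8]], [1, [-17, 1.4, 6], [0, 0, -8]], [1, [-17, 1.4, 8], [0, 0, -8]], [1, [-17, 1.4, 9.2], [0, 0, -8]], [1, [-17, 1.4, 9.2], [0, 0, -8]], [1, [-17, 1.4, 9.8], [0, 0, -8]], [1, [-17, 1.4, 10.3], [0, 0, -8]], [1, [-17, 1.4, 10.3], [0, 0, -8]], [1, [-17, 1.4, 10.3], [0, 0, -8]]])

```text
clock: 10.95
eef_pos: [0.6194, 0.0859, 0.0998]
tool_rot: [0.004, -0.021, 1.0, 0.001]
force: [3.5, -0.6, 4.2]
grip_width: 0.138
grasp_force: 3.5
```

```bash
python3 - <<'E'
from h import *
b=snap('side');a=snap('top');print(env.observe()['grasp_force'],env.observe()['force'])
o=np.hstack([cv2.resize(b[200:350,200:320],None,fx=3.5,fy=3.5,interpolation=3),cv2.resize(a[160:250,150:240],None,fx=4.2,fy=5.83,interpolation=3)[:525]])
cv2.imwrite('pics/c3.png',o[:,:,::-1]);print(o.shape)
E
```

```text
3.4999867128863116 [4.54102918 0.07404695 3.67672802]
(525, 798, 3)
```

View pics/c3.png

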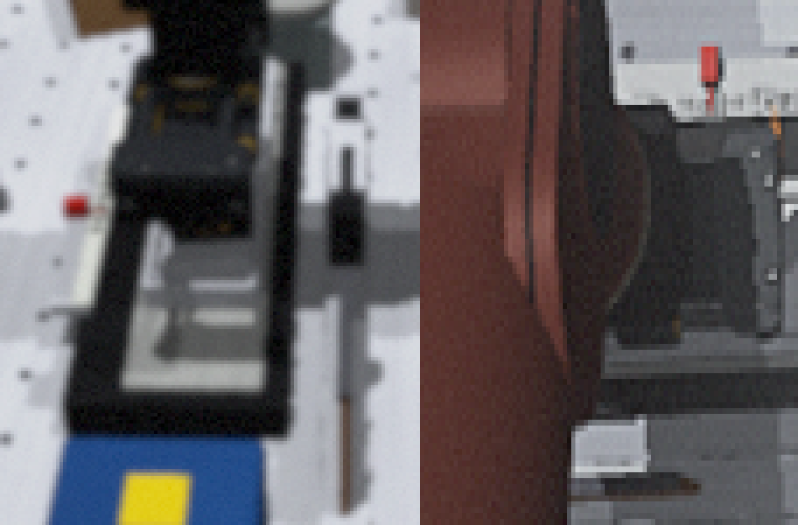

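Call:
arm_command(rows=[[1, [0, 0, 0], [0, 0, 0]], [1, [0, 0, 0], [0, 0, 0]], [1, [0, 0, 0], [0, 0, 0]], [1, [0, 0, 0], [0, 0, 0]], [1, [0, 0, -3], [0, 0, 0]], [1, [0, 0, -6], [0, 0, 0]], [1, [0, 0, -10], [0, 0, 0]], [1, [0, 0, -10], [0, 0, 0]]], squeeze=35)

```text
clock: 11.85
eef_pos: [0.6181, 0.0858, 0.2017]
tool_rot: [0.003, -0.021, 1.0, 0.001]
force: [0.6, 0.2, -2.2]
grip_width: 0.134
grasp_force: 35.0
```

```bash
python3 - <<'E'
from h import *
b=snap('side')
o=cv2.resize(b[150:350,180:340],None,fx=4,fy=3,interpolation=3)
cv2.imwrite('pics/c4.png',o[:,:,::-1]);print(o.shape)
E
```

```text
(600, 640, 3)
```

View pics/c4.png

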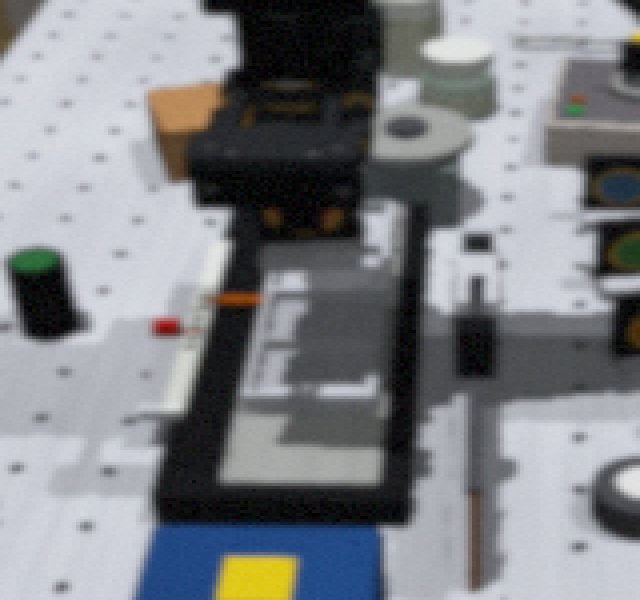

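```bash
python3 - <<'E'
from h import *
s=env.observe()['eef_pos']
f=lambda p:((proj('side',p)-[180,150])*[4,3]).round().tolist()
for dx in(-.025,.025):
  for dy,z in((.022,-.0503),(.022,-.0383),(.006,-.0383),(.006,.0147)):
    print(dx,dy,z,f(s+[dx,dy,z]))
E
python3 - <<'E'
import cv2
o=cv2.imread('pics/c4.png')
cv2.imwrite('pics/c5.png',cv2.resize(cv2.convertScaleAbs(o[150:300,180:420],alpha=1.8,beta=30),None,fx=3,fy=3))
E
```

```text
-0.025 0.022 -0.0503 [351.0, 278.0]
-0.025 0.022 -0.0383 [351.0, 264.0]
-0.025 0.006 -0.0383 [354.0, 249.0]
-0.025 0.006 0.0147 [350.0, 184.0]
0.025 0.022 -0.0503 [252.0, 275.0]
0.025 0.022 -0.0383 [251.0, 261.0]
0.025 0.006 -0.0383 [256.0, 246.0]
0.025 0.006 0.0147 [248.0, 181.0]
```

View pics/c5.png

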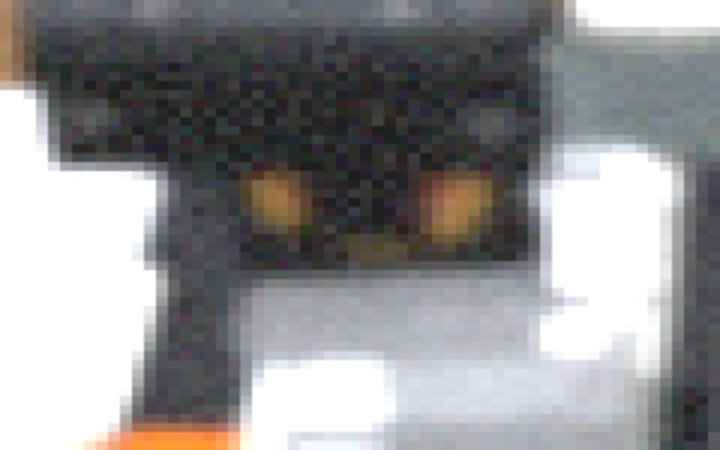

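```bash
python3 - <<'E'
from h import *
np.set_printoptions(suppress=True,precision=4)
p=np.array([(94,403),(193,403),(125,205),(208,205)])/3+[210,150]
print(rayc('side',p,.053)[:,:2])
# precise edges in top0: profile of row across tray bay (x direction = rows) and along
g=cv2.cvtColor(cv2.imread('pics/top0.png'),cv2.COLOR_BGR2GRAY)
for u in(196,200,206,218,228,242,254): print(u,g[183:228,u].tolist())
E
```

```text
[[ 0.6488  0.131 ]
 [ 0.58    0.1265]
 [ 0.6611 -0.1052]
 [ 0.5909 -0.1092]]
196 [69, 65, 69, 70, 65, 72, 62, 66, 74, 129, 171, 150, 102, 172, 169, 162, 162, 166, 164, 163, 163, 163, 165, 163, 164, 164, 165, 165, 165, 165, 163, 165, 165, 163, 167, 164, 166, 169, 152, 73, 144, 151, 57, 65, 69]
200 [68, 67, 67, 72, 69, 69, 66, 66, 89, 148, 174, 154, 112, 171, 164, 165, 164, 162, 167, 162, 162, 167, 167, 165, 165, 165, 168, 163, 166, 165, 164, 164, 164, 165, 168, 164, 164, 169, 150, 99, 174, 123, 61, 68, 72]
206 [69, 71, 69, 68, 68, 70, 68, 61, 96, 167, 174, 151, 97, 173, 165, 167, 166, 165, 165, 165, 165, 165, 165, 165, 166, 163, 162, 163, 165, 165, 165, 165, 163, 168, 163, 164, 171, 160, 122, 101, 169, 87, 62, 72, 68]
218 [73, 73, 66, 71, 74, 67, 69, 66, 110, 171, 162, 99, 114, 174, 166, 164, 164, 164, 166, 167, 163, 165, 166, 165, 166, 163, 166, 166, 163, 167, 163, 167, 164, 167, 165, 162, 171, 155, 74, 117, 166, 41, 72, 73, 73]
228 [71, 69, 70, 70, 68, 75, 63, 84, 149, 177, 156, 113, 172, 168, 163, 164, 167, 163, 165, 165, 166, 167, 166, 164, 166, 163, 164, 164, 165, 164, 166, 163, 166, 166, 164, 168, 172, 149, 99, 173, 111, 67, 68, 74, 72]
242 [73, 68, 70, 69, 66, 72, 67, 117, 174, 164, 115, 106, 175, 164, 166, 167, 165, 163, 165, 167, 164, 165, 163, 165, 167, 163, 163, 165, 166, 164, 167, 164, 168, 166, 168, 169, 156, 89, 115, 166, 57, 67, 73, 75, 75]
254 [69, 72, 69, 70, 71, 66, 76, 134, 173, 154, 110, 173, 167, 166, 164, 166, 166, 165, 165, 164, 165, 163, 165, 166, 165, 166, 165, 161, 166, 166, 164, 163, 167, 164, 165, 168, 152, 85, 136, 115, 68, 73, 73, 74, 72]
```

```bash
python3 - <<'E'
from h import *
np.set_printoptions(suppress=True,precision=4)
g=cv2.cvtColor(cv2.imread('pics/top0.png'),cv2.COLOR_BGR2GRAY)
for u,a,b in((196,194.5,221.6),(200,194.6,221.5),(206,194.4,221),(228,193.6,220.7),(254,192.7,219.8)):
    print(u,ray('top',u,a,.053)[:2],ray('top',u,b,.053)[:2])
for v in(200,208,214):
    r=g[v];print(v,[(i,int(r[i])) for i in range(155,300) if r[i]<150])
E
```

```text
196 [0.6504 0.0964] [0.5847 0.0947]
200 [0.6503 0.0868] [0.585  0.0851]
206 [0.6509 0.0723] [0.5864 0.0708]
228 [0.6534 0.0192] [0.5875 0.018 ]
254 [ 0.6562 -0.0437] [ 0.5903 -0.0445]
200 [(155, 82), (156, 68), (157, 67), (158, 86), (159, 60), (160, 57), (161, 96), (187, 103), (188, 114), (211, 133), (212, 106), (235, 134), (236, 113), (283, 135), (284, 120), (292, 108), (293, 65), (294, 73), (295, 61), (296, 104), (297, 146), (298, 139), (299, 138)]
208 [(155, 49), (156, 48), (157, 51), (158, 55), (159, 61), (160, 60), (161, 81), (162, 144), (187, 129), (188, 112), (211, 131), (212, 115), (235, 138), (236, 121), (259, 139), (260, 123), (283, 143), (284, 130), (292, 142), (293, 61), (294, 66), (295, 58), (296, 74), (297, 142)]
214 [(155, 49), (156, 58), (157, 58), (158, 57), (159, 60), (160, 61), (161, 88), (162, 142), (187, 135), (188, 56), (189, 134), (211, 136), (212, 120), (235, 144), (236, 136), (259, 144), (260, 137), (283, 146), (284, 135), (292, 143), (293, 64), (294, 94)]
```

```bash
python3 -c "
from h import *
plan((.620,.090,.2,92.5),(.620,.090,.097,92.5))"
```

```text
[-0.32, 0.41, -0.12] [0.1, 0.2, -0.1]
[-0.29, 0.4, 10.18] [0.1, 0.2, -0.1]
```

Call:
arm_command(rows=[[1, [-0.3, 0.4, 0], [0, 0, 0]], [1, [-0.3, 0.4, 0], [0, 0, 0]], [1, [-0.3, 0.4, 3], [0, 0, 0]], [1, [-0.3, 0.4, 6], [0, 0, 0]], [1, [-0.3, 0.4, 8], [0, 0, 0]], [1, [-0.3, 0.4, 9], [0, 0, 0]], [1, [-0.3, 0.4, 9.6], [0, 0, 0]], [1, [-0.3, 0.4, 10], [0, 0, 0]], [1, [-0.3, 0.4, 10], [0, 0, 0]], [1, [-0.3, 0.4, 10], [0, 0, 0]]])

```text
clock: 12.9
eef_pos: [0.6198, 0.0898, 0.0976]
tool_rot: [0.001, -0.021, 1.0, 0.0]
force: [0.3, -0.6, 0.6]
grip_width: 0.134
grasp_force: 35.0
```

Call:
arm_command(rows=[[1, [0, 0, 0.1], [0, 0, 0]], [1, [0, 0, 0.2], [0, 0, 0]], [1, [0, 0, 0.2], [0, 0, 0]]])

```text
clock: 13.2
eef_pos: [0.6205, 0.0898, 0.0968]
tool_rot: [0.002, -0.021, 1.0, 0.0]
force: [-0.7, -1.7, 12.1]
grip_width: 0.132
grasp_force: 35.0
```

Call:
arm_command(rows=[[1, [0, 0, 0], [0, 0, 0]], [0.3, [0, 0, 0], [0, 0, 0]], [0.3, [0, 0, 0], [0, 0, 0]], [0.3, [0, 0, 0], [0, 0, 0]], [0.3, [0, 0, 0], [0, 0, 0]], [0.3, [0, 0, -3], [0, 0, 0]], [0.3, [0, 0, -7], [0, 0, 0]], [0.3, [0, 0, -10.5], [0, 0, 0]], [0.3, [0, 0, -10.5], [0, 0, 0]], [0.3, [0, 0, -10.5], [0, 0, 0]]])

```text
clock: 14.2
eef_pos: [0.6194, 0.0899, 0.2002]
tool_rot: [0.001, -0.021, 1.0, 0.0]
force: [0.1, 0.4, 1.0]
grip_width: 0.35
grasp_force: 0.0
```

```bash
python3 -c "
from h import *
plan((.4334,.0128,.2,113.6),(.4334,.0128,.052,113.6))
a=snap('top');b=snap('side')
o=np.hstack([cv2.resize(b[180:330,220:370],None,fx=2.6,fy=2.6,interpolation=3),cv2.resize(a[170:320,180:330],None,fx=2.6,fy=2.6,interpolation=3)])
cv2.imwrite('pics/c6.png',o[:,:,::-1]);print(o.shape)"
```

```text
[18.92, -6.91, -0.02] [0.0, 0.1, -21.2]
[18.94, -6.92, 14.78] [0.0, 0.1, -21.2]
(390, 780, 3)
```

View pics/c6.png

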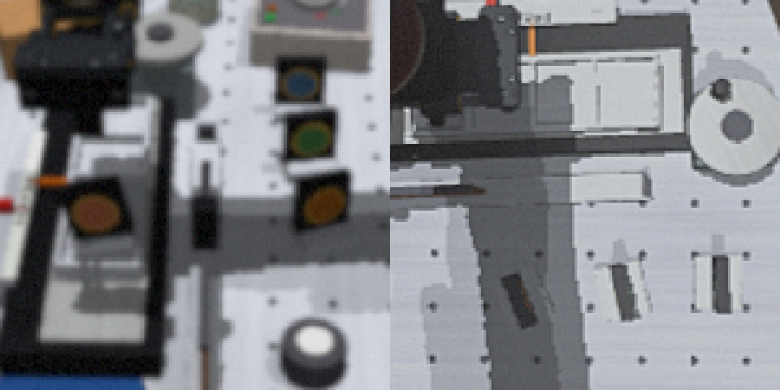

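Copper mount: the plate (side crop 65–133, 178–240) leans ~9° towards +x, so its robot-side foot edge is sitting on the near wall. I clear the arm and measure it.

Call:
arm_command(rows=[[-0.15, [19, -12, 0], [0, 0, -21.2]], [-0.15, [19, -12, 0], [0, 0, -21.2]], [-0.15, [19, -12, 0], [0, 0, -21.2]], [-0.15, [19, -12, 0], [0, 0, -21.2]], [-0.15, [19, -12, 0], [0, 0, -21.2]], [-0.15, [19, -12, 0], [0, 0, -21.2]], [-0.15, [19, -12, 0], [0, 0, -21.2]]])

```text
clock: 15.0
eef_pos: [0.4342, -0.0379, 0.1991]
tool_rot: [-0.0, -0.205, 0.979, 0.0]
force: [-0.3, 0.8, -0.7]
grip_width: 0.572
grasp_force: 0.0
```

```bash
python3 -c "
from h import *
a=snap('top');b=snap('side');cv2.imwrite('pics/t7.png',a[:,:,::-1]);cv2.imwrite('pics/s7.png',b[:,:,::-1])
o=np.hstack([cv2.resize(b[200:300,220:290],None,fx=5.5,fy=5.5,interpolation=3),cv2.resize(a[170:240,165:235],None,fx=5.5,fy=550/70,interpolation=3)])
cv2.imwrite('pics/c7.png',o[:,:,::-1]);print(o.shape)
f=lambda p:((proj('side',p)-[220,200])*5.5).round().tolist()
g=lambda p:((proj('top',p)-[165,170])*[5.5,550/70]).round().tolist()
for dx in(-.025,.025):
  for dy,z in((.022,.043),(.022,.055),(.006,.055),(.006,.108)):print(dx,dy,z,f((.62+dx,.09+dy,z)),g((.62+dx,.09+dy,z)))
"
```

```text
(550, 770, 3)
-0.025 0.022 0.043 [265.0, 454.0] [136.0, 374.0]
-0.025 0.022 0.055 [264.0, 431.0] [131.0, 371.0]
-0.025 0.006 0.055 [268.0, 403.0] [167.0, 371.0]
-0.025 0.006 0.108 [263.0, 298.0] [146.0, 354.0]
0.025 0.022 0.043 [137.0, 448.0] [139.0, 214.0]
0.025 0.022 0.055 [135.0, 426.0] [134.0, 209.0]
0.025 0.006 0.055 [141.0, 397.0] [170.0, 209.0]
0.025 0.006 0.108 [132.0, 293.0] [149.0, 184.0]
```

View pics/c7.png

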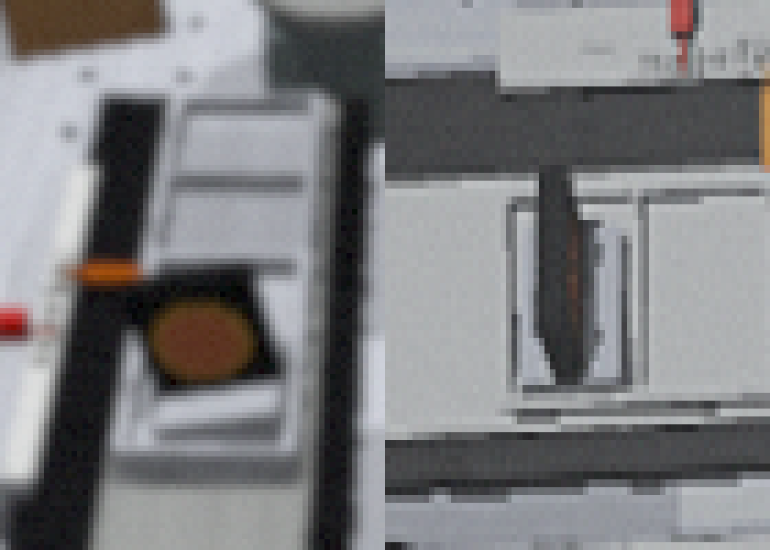

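The foot is tipped ~11° with its near edge on the wall. I regrip, lift, roll it level and re-place it.

```bash
python3 -c "
from h import *
plan((.620,.090,.2,92.5),(.620,.090,.097,92.5))"
```

```text
[-22.07, 4.23, -0.09] [-0.0, -0.0, 21.2]
[-22.07, 4.23, 10.21] [-0.0, -0.0, 21.2]
```

Call:
arm_command(rows=[[0.3, [-22, 4.2, -0.1], [0, 0, 21.2]], [0.3, [-22, 4.2, -0.1], [0, 0, 21.2]], [0.3, [-22, 4.2, -0.1], [0, 0, 21.2]], [0.3, [-22, 4.2, -0.1], [0, 0, 21.2]], [0.3, [-22, 4.2, -0.1], [0, 0, 21.2]], [0.3, [-22, 4.2, -0.1], [0, 0, 21.2]], [0.3, [-22, 4.2, 3], [0, 0, 21.2]], [0.3, [-22, 4.2, 7], [0, 0, 21.2]], [0.3, [-22, 4.2, 10.1], [0, 0, 21.2]], [0.3, [-22, 4.2, 10.1], [0, 0, 21.2]], [1, [-22, 4.2, 10.1], [0, 0, 21.2]], [1, [-22, 4.2, 10.1], [0, 0, 21.2]], [1, [-22, 4.2, 10.1], [0, 0, 21.2]], [1, [-22, 4.2, 10.1], [0, 0, 21.2]], [1, [-22, 4.2, 10.1], [0, 0, 21.2]], [1, [-22, 4.2, 8], [0, 0, 21.2]], [1, [-22, 4.2, 6], [0, 0, 21.2]], [1, [-22, 4.2, 6], [0, 0, 21.2]], [1, [-22, 4.2, 6], [0, 0, 21.2]]])

```text
clock: 17.0
eef_pos: [0.6189, 0.0885, 0.1393]
tool_rot: [0.0, -0.021, 1.0, 0.0]
force: [0.1, 0.5, -2.5]
grip_width: 0.135
grasp_force: 34.9
```

Call:
arm_command(rows=[[1, [0.2, 0.1, 0], [0, -4, 0]], [1, [0.4, 0.15, 0], [0, -8, 0]], [1, [0.4, 0.15, 0], [0, -11.3, 0]], [1, [0.4, 0.15, 0], [0, -11.3, 0]], [1, [0.4, 0.15, 0], [0, -11.3, 0]]])

```text
clock: 17.5
eef_pos: [0.6143, 0.0899, 0.1388]
tool_rot: [0.097, -0.021, 0.995, 0.002]
force: [0.4, -0.9, -2.5]
grip_width: 0.131
grasp_force: 34.9
```

```bash
python3 -c "
from h import *
b=snap('side');cv2.imwrite('pics/s8.png',b[:,:,::-1])
o=cv2.resize(b[180:300,210:300],None,fx=5.5,fy=5,interpolation=3)
cv2.imwrite('pics/c8.png',cv2.convertScaleAbs(o[:,:,::-1],alpha=1.5,beta=20));print(o.shape)
f=lambda p:((proj('side',p)-[210,180])*[5.5,5]).round().tolist()
zb=.139-.049
for dx in(-.025,.025):
  for dy,z in((.022,0),(.022,.012),(.006,.012),(.006,.065)):print(dx,dy,z,f((.6203+dx,.09+dy,z+zb)))
print(env.observe()['eef_pos'])
"
```

```text
(600, 495, 3)
-0.025 0.022 0 [314.0, 430.0]
-0.025 0.022 0.012 [313.0, 408.0]
-0.025 0.006 0.012 [318.0, 382.0]
-0.025 0.006 0.065 [312.0, 282.0]
0.025 0.022 0 [182.0, 425.0]
0.025 0.022 0.012 [180.0, 403.0]
0.025 0.006 0.012 [187.0, 377.0]
0.025 0.006 0.065 [177.0, 277.0]
[0.6148367  0.08986954 0.13901321]
```

View pics/c8.png

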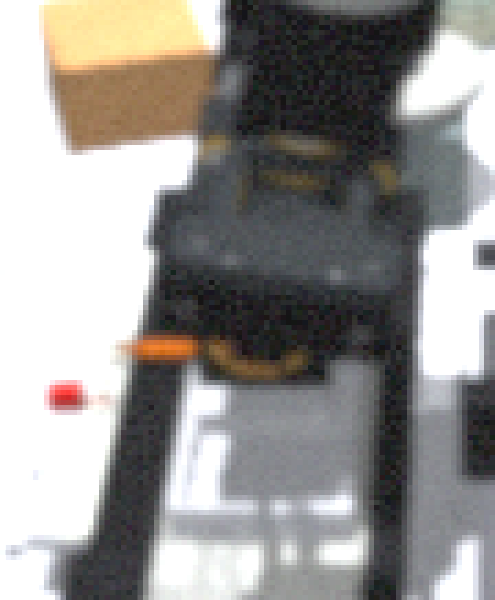

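```bash
python3 -c "
from h import *
s=env.observe()['eef_pos']
for z in(.11,.096,.093,.091,.20):print(z,shift((s[0],.09,z)).round(2))"
```

```text
0.11 [0.56 0.01 2.85]
0.096 [0.83 0.01 4.22]
0.093 [0.89 0.01 4.51]
0.091 [0.93 0.01 4.71]
0.2 [-1.18  0.01 -5.98]
```

Call:
arm_command(rows=[[1, [0.3, 0, 1.5], [0, 0, 0]], [1, [0.55, 0, 2.85], [0, 0, 0]], [1, [0.7, 0, 3.6], [0, 0, 0]], [1, [0.83, 0, 4.2], [0, 0, 0]], [1, [0.85, 0, 4.35], [0, 0, 0]], [1, [0.85, 0, 4.35], [0, 0, 0]], [1, [0.85, 0, 4.35], [0, 0, 0]]])

```text
clock: 18.25
eef_pos: [0.6154, 0.0898, 0.0955]
tool_rot: [0.098, -0.021, 0.995, 0.002]
force: [-2.9, -0.7, 3.7]
grip_width: 0.135
grasp_force: 35.0
```

Call:
arm_command(rows=[[0.3, [0, 0, 0], [0, 0, 0]], [0.3, [0, 0, 0], [0, 0, 0]], [0.3, [0, 0, 0], [0, 0, 0]], [0.3, [0, 0, 0], [0, 0, 0]], [0.3, [-0.6, 0, -3], [0, 0, 0]], [0.3, [-1.2, 0, -6], [0, 0, 0]], [0.3, [-2, 0, -10.3], [0, 6, 0]], [0.3, [10, -12, -10.3], [0, 11.3, 0]], [0.3, [10, -12, -10.3], [0, 11.3, 0]], [0.3, [10, -12, -10.3], [0, 11.3, 0]], [0.3, [10, -12, -10.3], [0, 11.3, 0]]])

```text
clock: 19.35
eef_pos: [0.4993, -0.039, 0.1759]
tool_rot: [-0.001, -0.019, 1.0, -0.0]
force: [0.4, 0.7, 0.5]
grip_width: 0.349
grasp_force: 0.0
```

```bash
python3 -c "
from h import *
a=snap('top');b=snap('side');cv2.imwrite('pics/t9.png',a[:,:,::-1]);cv2.imwrite('pics/s9.png',b[:,:,::-1])
o=np.hstack([cv2.resize(b[200:300,220:290],None,fx=5.5,fy=5.5,interpolation=3),cv2.resize(a[170:240,165:235],None,fx=5.5,fy=550/70,interpolation=3)])
cv2.imwrite('pics/c9.png',o[:,:,::-1])
plan((.4334,.0128,.2,113.6),(.4334,.0128,.052,113.6))
"
```

```text
[6.49, 5.32, -2.34] [0.0, -0.0, -21.4]
[6.49, 5.31, 12.46] [0.0, -0.0, -21.4]
```

View pics/c9.png

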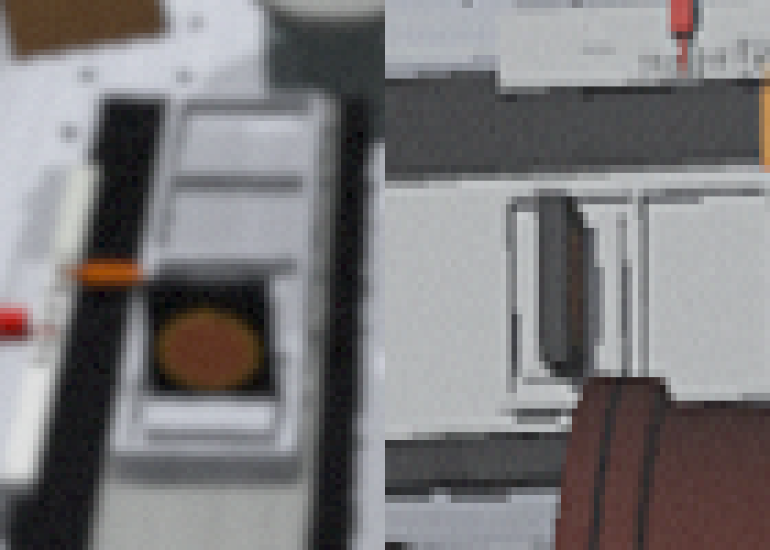

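The copper mount now stands flat and centred in its bay (side crop 145–272). Next is amber.

Call:
arm_command(rows=[[-0.15, [6.5, 5.3, -2.3], [0, 0, -21.4]], [-0.15, [6.5, 5.3, -2.3], [0, 0, -21.4]], [-0.15, [6.5, 5.3, -2.3], [0, 0, -21.4]], [-0.15, [6.5, 5.3, 0], [0, 0, -21.4]], [-0.15, [6.5, 5.3, 4], [0, 0, -21.4]], [-0.15, [6.5, 5.3, 8], [0, 0, -21.4]], [-0.15, [6.5, 5.3, 11], [0, 0, -21.4]], [-0.15, [6.5, 5.3, 12.5], [0, 0, -21.4]], [-0.15, [6.5, 5.3, 12.5], [0, 0, -21.4]], [-0.15, [6.5, 5.3, 12.5], [0, 0, -21.4]], [1, [6.5, 5.3, 12.5], [0, 0, -21.4]], [1, [6.5, 5.3, 12.5], [0, 0, -21.4]], [1, [6.5, 5.3, 12.5], [0, 0, -21.4]], [1, [6.5, 5.3, 12.5], [0, 0, -21.4]], [1, [6.5, 5.3, 12.5], [0, 0, -21.4]], [1, [6.5, 5.3, 12.5], [0, 0, -21.4]], [1, [6.5, 5.3, 12.5], [0, 0, -21.4]]])

```text
clock: 21.15
eef_pos: [0.435, 0.015, 0.0517]
tool_rot: [0.0, -0.207, 0.978, -0.0]
force: [-0.8, 0.5, 0.2]
grip_width: 0.139
grasp_force: 35.0
```

Call:
arm_command(rows=[[1, [0, 0, -3], [0, 0, 0]], [1, [0, 0, -7], [0, 0, 0]], [1, [0, 0, -11], [0, 0, 0]], [1, [0, 0, -14.8], [0, 0, 0]], [1, [0, 0, -14.8], [0, 0, 0]], [1, [0, 0, -14.8], [0, 0, 0]]])

```text
clock: 21.75
eef_pos: [0.435, 0.0152, 0.1996]
tool_rot: [0.0, -0.207, 0.978, 0.0]
force: [0.5, 0.6, -3.4]
grip_width: 0.137
grasp_force: 35.0
```

```bash
python3 -c "
from h import *
plan((.6245,.032,.2,92.5),(.6245,.032,.096,92.5),(.6245,.032,.0935,92.5))"
```

```text
[-18.01, -6.13, -0.03] [0.0, 0.0, 21.4]
[-18.0, -6.13, 10.37] [0.0, 0.0, 21.4]
[-18.0, -6.13, 10.62] [0.0, 0.0, 21.4]
```

Call:
arm_command(rows=[[1, [-4.5, -1.5, 0], [0, 0, 5]], [1, [-9, -3, 0], [0, 0, 10]], [1, [-13.5, -4.6, 0], [0, 0, 15]], [1, [-18, -6.1, 0], [0, 0, 21.4]], [1, [-18, -6.1, 0], [0, 0, 21.4]], [1, [-18, -6.1, 0], [0, 0, 21.4]], [1, [-18, -6.1, 3], [0, 0, 21.4]], [1, [-18, -6.1, 6], [0, 0, 21.4]], [1, [-18, -6.1, 8.5], [0, 0, 21.4]], [1, [-18, -6.1, 9.5], [0, 0, 21.4]], [1, [-18, -6.1, 10], [0, 0, 21.4]], [1, [-18, -6.1, 10.3], [0, 0, 21.4]], [1, [-18, -6.1, 10.3], [0, 0, 21.4]], [1, [-18, -6.1, 10.3], [0, 0, 21.4]]])

```text
clock: 23.15
eef_pos: [0.6249, 0.0321, 0.0978]
tool_rot: [0.001, -0.021, 1.0, 0.0]
force: [0.1, -0.7, -2.6]
grip_width: 0.135
grasp_force: 35.0
```

Call:
arm_command(rows=[[1, [0, 0, 0.15], [0, 0, 0]], [1, [0, 0, 0.25], [0, 0, 0]], [1, [0, 0, 0.25], [0, 0, 0]], [0.3, [0, 0, 0.25], [0, 0, 0]], [0.3, [0, 0, 0.25], [0, 0, 0]], [0.3, [0, 0, 0.25], [0, 0, 0]], [0.3, [0, 0, 0.25], [0, 0, 0]], [0.3, [0, 0, -3], [0, 0, 0]], [0.3, [0, 0, -7], [0, 0, 0]], [0.3, [0, 0, -10.3], [0, 0, 0]], [0.3, [0, 0, -10.3], [0, 0, 0]]])

```text
clock: 24.25
eef_pos: [0.6268, 0.0319, 0.2049]
tool_rot: [0.004, -0.021, 1.0, 0.001]
force: [0.6, 1.2, 0.9]
grip_width: 0.349
grasp_force: 0.0
```

```bash
python3 -c "
from h import *
plan((.4438,-.0829,.2,104.7),(.4438,-.0829,.051,104.7))"
```

```text
[18.77, -10.7, 0.33] [0.0, 0.4, -12.3]
[18.88, -10.71, 15.23] [0.0, 0.4, -12.3]
```

Call:
arm_command(rows=[[-0.15, [18.7, -10.7, 0.3], [0, 0, -12.3]], [-0.15, [18.7, -10.7, 0.3], [0, 0, -12.3]], [-0.15, [18.7, -10.7, 0.3], [0, 0, -12.3]], [-0.15, [18.7, -10.7, 0.3], [0, 0, -12.3]], [-0.15, [18.7, -10.7, 0.3], [0, 0, -12.3]], [-0.15, [18.7, -10.7, 0.3], [0, 0, -12.3]], [-0.15, [18.7, -10.7, 0.3], [0, 0, -12.3]], [-0.15, [18.7, -10.7, 0.3], [0, 0, -12.3]]])

```text
clock: 25.05
eef_pos: [0.4429, -0.082, 0.1966]
tool_rot: [0.0, -0.129, 0.992, -0.0]
force: [0.2, -0.0, -0.5]
grip_width: 0.576
grasp_force: 0.0
```

```bash
python3 -c "
from h import *
plan((.4438,-.0829,.2,104.7),(.4438,-.0829,.051,104.7))
b=snap('side');a=snap('top')
f=lambda im,n,p,w:cv2.resize(im[int(proj(n,p)[1])-w:int(proj(n,p)[1])+w,int(proj(n,p)[0])-w:int(proj(n,p)[0])+w],(390,390),interpolation=3)
cv2.imwrite('pics/c10.png',np.hstack([f(b,'side',(.6,0,.05),70),f(a,'top',(.52,.0,.05),60)])[:,:,::-1])"
```

```text
[-0.06, -0.11, -0.34] [-0.0, 0.0, 0.1]
[-0.06, -0.1, 14.56] [-0.0, 0.0, 0.1]
```

View pics/c10.png

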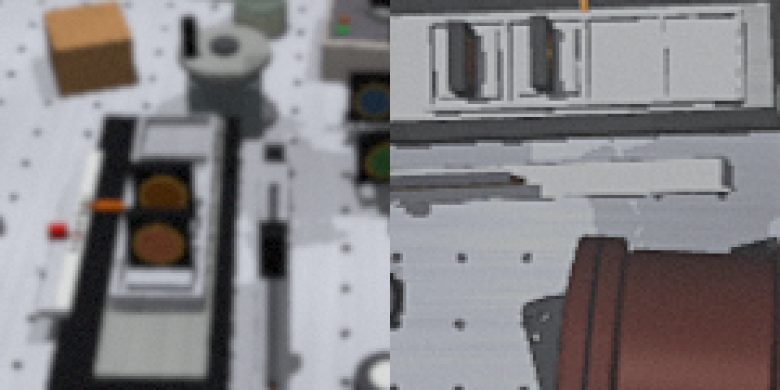

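Copper and amber stand upright in the two laser-end bays. On to green.

Call:
arm_command(rows=[[-0.15, [0, -0.1, 4], [0, 0, 0]], [-0.15, [0, -0.1, 8], [0, 0, 0]], [-0.15, [0, -0.1, 12], [0, 0, 0]], [-0.15, [0, -0.1, 14.6], [0, 0, 0]], [-0.15, [0, -0.1, 14.6], [0, 0, 0]], [-0.15, [0, -0.1, 14.6], [0, 0, 0]], [1, [0, -0.1, 14.6], [0, 0, 0]], [1, [0, -0.1, 14.6], [0, 0, 0]], [1, [0, -0.1, 14.6], [0, 0, 0]], [1, [0, -0.1, 14.6], [0, 0, 0]], [1, [0, -0.1, 14.6], [0, 0, 0]], [1, [0, -0.1, 14.6], [0, 0, 0]], [1, [0, -0.1, 14.6], [0, 0, 0]]])

```text
clock: 26.45
eef_pos: [0.4423, -0.0835, 0.0508]
tool_rot: [-0.0, -0.128, 0.992, 0.0]
force: [-1.0, 2.0, 4.1]
grip_width: 0.137
grasp_force: 35.0
```

Call:
arm_command(rows=[[1, [0, 0, -3], [0, 0, 0]], [1, [0, 0, -7], [0, 0, 0]], [1, [0, 0, -11], [0, 0, 0]], [1, [0, 0, -14.8], [0, 0, 0]], [1, [0, 0, -14.8], [0, 0, 0]], [1, [0, 0, -14.8], [0, 0, 0]]])

```text
clock: 27.05
eef_pos: [0.4424, -0.0838, 0.1987]
tool_rot: [0.001, -0.128, 0.992, 0.0]
force: [-0.0, -0.2, -3.1]
grip_width: 0.137
grasp_force: 35.0
```

```bash
python3 -c "
from h import *
plan((.6255,-.026,.2,92.5),(.6255,-.026,.097,92.5))"
```

```text
[-19.18, 0.93, -0.1] [0.0, 0.1, 12.2]
[-19.17, 0.93, 10.2] [0.0, 0.1, 12.2]
```

Call:
arm_command(rows=[[1, [-4.5, 0.2, 0], [0, 0, 3]], [1, [-9, 0.4, 0], [0, 0, 6]], [1, [-13.5, 0.6, 0], [0, 0, 9]], [1, [-19, 0.9, 0], [0, 0, 12.2]], [1, [-19, 0.9, 0], [0, 0, 12.2]], [1, [-19, 0.9, 0], [0, 0, 12.2]], [1, [-19, 0.9, 3], [0, 0, 12.2]], [1, [-19, 0.9, 6], [0, 0, 12.2]], [1, [-19, 0.9, 8.5], [0, 0, 12.2]], [1, [-19, 0.9, 9.4], [0, 0, 12.2]], [1, [-19, 0.9, 9.9], [0, 0, 12.2]], [1, [-19, 0.9, 10.2], [0, 0, 12.2]], [1, [-19, 0.9, 10.2], [0, 0, 12.2]], [1, [-19, 0.9, 10.2], [0, 0, 12.2]]])

```text
clock: 28.45
eef_pos: [0.625, -0.0275, 0.0993]
tool_rot: [0.002, -0.022, 1.0, 0.0]
force: [1.7, 0.7, 7.4]
grip_width: 0.133
grasp_force: 35.0
```

```bash
python3 -c "
from h import *
s=env.observe();print(s['wrist_torque'],s['force'],s['eef_pos'])"
```

```text
[ 0.08239578 -0.1817253  -0.05463961] [1.66861158 0.74320841 7.37901314] [ 0.62504841 -0.02748661  0.09929001]
```

Call:
arm_command(rows=[[1, [0, 0, -0.6], [0, 0, 0]], [1, [0, 0, -1.2], [0, 0, 0]], [1, [0, 0.15, -1.2], [0, 0, 0]], [1, [-0.1, 0.3, -1.2], [0, 0, 0]], [1, [-0.1, 0.3, -1.2], [0, 0, 0]], [1, [-0.1, 0.3, -0.6], [0, 0, 0]], [1, [-0.1, 0.3, -0.2], [0, 0, 0]], [1, [-0.1, 0.3, 0.1], [0, 0, 0]], [1, [-0.1, 0.3, 0.1], [0, 0, 0]], [1, [-0.1, 0.3, 0.1], [0, 0, 0]]])

```text
clock: 29.45
eef_pos: [0.6266, -0.0236, 0.0971]
tool_rot: [0.002, -0.022, 1.0, 0.0]
force: [2.3, 1.0, 7.6]
grip_width: 0.134
grasp_force: 35.0
```

```bash
python3 -c "
from h import *
s=env.observe();print(s['wrist_torque'],s['force'],s['eef_pos'])"
```

```text
[ 0.17210323 -0.36314987 -0.0193629 ] [2.31509575 1.03188496 7.61517101] [ 0.62657076 -0.02359259  0.09713943]
```

Torque and force from the two contacts point to the robot-side foot edge sitting on the wall, as with the copper mount. I lift, roll 6° to swing the foot to +x, and lower.

Call:
arm_command(rows=[[1, [0, 0, -0.6], [0, 0, 0]], [1, [0, 0, -1.4], [0, 0, 0]], [1, [0, -0.1, -1.4], [0, -3, 0]], [1, [0, -0.1, -1.4], [0, -6, 0]], [1, [0, -0.1, -1.4], [0, -6, 0]], [1, [0, -0.1, -0.8], [0, -6, 0]], [1, [0, -0.1, -0.4], [0, -6, 0]], [1, [0, -0.1, 0], [0, -6, 0]], [1, [0, -0.1, 0], [0, -6, 0]], [1, [0, -0.1, 0], [0, -6, 0]]])

```text
clock: 30.45
eef_pos: [0.6247, -0.0248, 0.0952]
tool_rot: [0.052, -0.022, 0.998, 0.001]
force: [-0.4, -0.5, -2.6]
grip_width: 0.137
grasp_force: 35.0
```

```bash
python3 -c "
from h import *
s=env.observe();print(s['wrist_torque'],s['force'],s['eef_pos'])"
```

```text
[ 0.04651223  0.16494952 -0.05338116] [-0.42719231 -0.46459452 -2.60407465] [ 0.62466077 -0.0247738   0.09518153]
```

Call:
arm_command(rows=[[1, [0, 0, 0.1], [0, 0, 0]], [1, [0, 0, 0.1], [0, 0, 0]], [0.3, [0, 0, 0.1], [0, 0, 0]], [0.3, [0, 0, 0.1], [0, 0, 0]], [0.3, [0, 0, 0.1], [0, 0, 0]], [0.3, [0, 0, 0.1], [0, 0, 0]], [0.3, [-0.3, 0, -3], [0, 0, 0]], [0.3, [-0.7, 0, -7], [0, 0, 0]], [0.3, [-1, 0, -10.3], [0, 3, 0]], [0.3, [18, -14.6, -10.3], [0, 6, 0]], [0.3, [18, -14.6, -10.3], [0, 6, 0]], [-0.15, [18, -14.6, -10.3], [0, 6, 0]], [-0.15, [18, -14.6, -10.3], [0, 6, 0]], [-0.15, [18, -14.6, -10.3], [0, 6, 0]], [-0.15, [18, -14.6, -10.3], [0, 6, 0]]])

```text
clock: 31.95
eef_pos: [0.4376, -0.1827, 0.179]
tool_rot: [-0.0, -0.019, 1.0, 0.001]
force: [0.4, 1.0, 0.2]
grip_width: 0.56
grasp_force: 0.0
```

```bash
python3 - <<'E'
from h import *
np.set_printoptions(suppress=True,precision=4)
b=snap('side');a=snap('top');cv2.imwrite('pics/s11.png',b[:,:,::-1]);cv2.imwrite('pics/t11.png',a[:,:,::-1])
plan((.4517,-.1736,.2,90),(.4517,-.1736,.051,90))
# dark plates in the tray, top view
for nm,im in(('top',a),('side',b)):
    g=im.max(2)
    m=np.zeros_like(g)
    if nm=='top': m[188:224,165:292]=(g[188:224,165:292]<110)
    else: continue
    m=cv2.morphologyEx(m,cv2.MORPH_OPEN,np.ones((3,3),np.uint8))
    for c in blobs(m,25):
        r=box(c);print(nm,cv2.minAreaRect(c),rayc('top',r,.108)[:,:2].tolist())
g=cv2.cvtColor(b,cv2.COLOR_RGB2HSV)
for y0,y1 in((200,290),):
    h=g[:,:,0].astype(int)
    for nm,lo,hi,s in(('orange',3,25,90),('green',40,90,60)):
        m=((h>=lo)&(h<=hi)&(g[:,:,1]>s)&(g[:,:,2]>40));mm=np.zeros_like(m);mm[y0:y1,238:285]=m[y0:y1,238:285]
        for c in blobs(mm,15):print(nm,cv2.minAreaRect(c))
E
```

```text
[-1.05, 0.52, -2.04] [0.1, 0.1, 2.5]
[-1.03, 0.51, 12.86] [0.1, 0.1, 2.5]
top ((198.0, 206.5), (23.0, 10.0), 90.0) [[0.6412218231474335, 0.09392960801732309], [0.6414442213071005, 0.07107775130055835], [0.5885033910619304, 0.06975741728817866], [0.5883030142312741, 0.09248362595498752]]
top ((198.5, 190.0), (4.0, 67.0), 90.0) [[0.6568035877259342, 0.1583696806050674], [0.6583392588619053, 0.004997837330352001], [0.6490473267841279, 0.004830452128753257], [0.6475377162991729, 0.15805471167500332]]
top ((222.5, 205.0), (24.0, 9.0), 90.0) [[0.6464124117585172, 0.03686507287315824], [0.6466147054402376, 0.0162485962437377], [0.5912768275754816, 0.015185599822952811], [0.5910952861395572, 0.03568353349529328]]
top ((246.5, 205.5), (23.0, 7.0), 90.0) [[0.6446545732855998, -0.02047488039527711], [0.644811530773463, -0.03653652610409471], [0.5917413512521286, -0.037263999160657986], [0.591599885459669, -0.02129102629098789]]
orange ((241.5, 249.0), (7.0, 6.0), 0.0)
orange ((243.0, 203.0), (6.0, 10.0), 90.0)
orange ((257.5, 263.0), (14.0, 19.0), 90.0)
orange ((259.0, 244.5), (11.0, 18.0), 90.0)
green ((262.5, 229.5), (7.0, 11.0), 90.0)
```

Green's plate measures like the other two (length and lean), so it stands level. On to blue.

Call:
arm_command(rows=[[-0.15, [-1.4, 0.7, -2], [0, 0, 2.5]], [-0.15, [-1.4, 0.7, 0], [0, 0, 2.5]], [-0.15, [-1.4, 0.7, 0], [0, 0, 2.5]], [-0.15, [-1.4, 0.7, 0], [0, 0, 2.5]]])

```text
clock: 32.45
eef_pos: [0.4554, -0.1707, 0.1791]
tool_rot: [-0.001, -0.001, 1.0, -0.0]
force: [-0.5, -0.3, 0.1]
grip_width: 0.575
grasp_force: 0.0
```

```bash
python3 -c "
from h import *
plan((.451,-.1736,.2,90),(.451,-.1736,.051,90))"
```

```text
[0.44, -0.29, -2.09] [-0.0, -0.1, 0.1]
[0.42, -0.28, 12.81] [-0.0, -0.1, 0.1]
```

Call:
arm_command(rows=[[-0.15, [0.4, -0.3, 1], [0, 0, 0]], [-0.15, [0.4, -0.3, 5], [0, 0, 0]], [-0.15, [0.4, -0.3, 9], [0, 0, 0]], [-0.15, [0.4, -0.3, 12.8], [0, 0, 0]], [-0.15, [0.4, -0.3, 12.8], [0, 0, 0]], [-0.15, [0.4, -0.3, 12.8], [0, 0, 0]], [-0.15, [0.4, -0.3, 12.8], [0, 0, 0]], [1, [0.4, -0.3, 12.8], [0, 0, 0]], [1, [0.4, -0.3, 12.8], [0, 0, 0]], [1, [0.4, -0.3, 12.8], [0, 0, 0]], [1, [0.4, -0.3, 12.8], [0, 0, 0]], [1, [0.4, -0.3, 12.8], [0, 0, 0]], [1, [0.4, -0.3, 12.8], [0, 0, 0]], [1, [0.4, -0.3, 12.8], [0, 0, 0]]])

```text
clock: 33.85
eef_pos: [0.4512, -0.1742, 0.0513]
tool_rot: [-0.0, -0.0, 1.0, 0.0]
force: [-0.3, 0.6, 1.7]
grip_width: 0.135
grasp_force: 35.0
```

Call:
arm_command(rows=[[1, [0, 0, -3], [0, 0, 0]], [1, [0, 0, -7], [0, 0, 0]], [1, [0, 0, -11], [0, 0, 0]], [1, [0, 0, -14.8], [0, 0, 0]], [1, [0, 0, -14.8], [0, 0, 0]], [1, [0, 0, -14.8], [0, 0, 0]], [1, [0, 0, -14.8], [0, 0, 0]]])

```text
clock: 34.55
eef_pos: [0.4504, -0.1741, 0.1979]
tool_rot: [-0.001, -0.0, 1.0, 0.0]
force: [-0.7, 0.2, -1.7]
grip_width: 0.134
grasp_force: 35.0
```

```bash
python3 -c "
from h import *
plan((.629,-.083,.2,92.5),(.629,-.083,.097,92.5))"
```

```text
[-17.87, 9.09, -0.24] [0.0, -0.1, -2.5]
[-17.89, 9.09, 10.06] [0.0, -0.1, -2.5]
```

Call:
arm_command(rows=[[1, [-4.5, 2.3, -0.2], [0, 0, -2.5]], [1, [-9, 4.6, -0.2], [0, 0, -2.5]], [1, [-13.5, 6.9, -0.2], [0, 0, -2.5]], [1, [-17.9, 9.1, -0.2], [0, 0, -2.5]], [1, [-17.9, 9.1, -0.2], [0, 0, -2.5]], [1, [-17.9, 9.1, -0.2], [0, 0, -2.5]], [1, [-17.9, 9.1, 3], [0, 0, -2.5]], [1, [-17.9, 9.1, 6], [0, 0, -2.5]], [1, [-17.9, 9.1, 8], [0, 0, -2.5]], [1, [-17.9, 9.1, 8.6], [0, 0, -2.5]], [1, [-17.9, 9.1, 8.6], [0, 0, -2.5]], [1, [-17.9, 9.1, 8.6], [0, 0, -2.5]]])

```text
clock: 35.75
eef_pos: [0.6303, -0.0839, 0.1144]
tool_rot: [0.001, -0.022, 1.0, -0.0]
force: [-0.1, -0.1, -1.1]
grip_width: 0.136
grasp_force: 35.0
```

```bash
python3 -c "
from h import *
plan((.629,-.083,.2,92.5),(.629,-.083,.101,92.5))
s=env.observe();print(s['wrist_torque'],s['force'],s['eef_pos'])"
```

```text
[0.12, 0.09, -8.56] [-0.0, 0.1, -0.0]
[0.13, 0.09, 1.34] [-0.0, 0.1, -0.0]
[-0.02124803 -0.03994003 -0.01935168] [-0.14734459 -0.0639344  -1.10382946] [ 0.6303329  -0.08388086  0.11440731]
```

Call:
arm_command(rows=[[1, [0, 0.1, 0.6], [0, 0, 0]], [1, [0, 0.1, 1.0], [0, 0, 0]], [1, [0, 0.1, 1.4], [0, 0, 0]], [1, [0, 0.1, 1.4], [0, 0, 0]], [1, [0, 0.1, 1.4], [0, 0, 0]]])

```text
clock: 36.25
eef_pos: [0.63, -0.0822, 0.0992]
tool_rot: [-0.0, -0.022, 1.0, -0.0]
force: [0.0, 0.3, -1.5]
grip_width: 0.13
grasp_force: 35.0
```

```bash
python3 -c "
from h import *
s=env.observe();print(s['wrist_torque'],s['force'],s['eef_pos'])"
```

```text
[ 0.06663816 -0.01905231  0.00259646] [ 0.02122531  0.34562462 -1.50459536] [ 0.63002695 -0.08222942  0.09918195]
```

It's in the bay without contact. I lower, release and retreat.

Call:
arm_command(rows=[[1, [0, 0, 0.25], [0, 0, 0]], [1, [0, 0, 0.45], [0, 0, 0]], [1, [0, 0, 0.45], [0, 0, 0]], [0.3, [0, 0, 0.45], [0, 0, 0]], [0.3, [0, 0, 0.45], [0, 0, 0]], [0.3, [0, 0, 0.45], [0, 0, 0]], [0.3, [0, 0, 0.45], [0, 0, 0]], [0.3, [0, 0, -3], [0, 0, 0]], [0.3, [0, 0, -7], [0, 0, 0]], [0.3, [0, 0, -11], [0, 0, 0]], [0.3, [10, 20, -11], [0, 0, 0]], [0.3, [10, 20, -11], [0, 0, 0]], [0.3, [10, 20, -11], [0, 0, 0]], [0.3, [10, 20, -11], [0, 0, 0]], [0.3, [10, 20, -11], [0, 0, 0]]])

```text
clock: 37.75
eef_pos: [0.5191, 0.1176, 0.2094]
tool_rot: [-0.0, -0.025, 1.0, 0.001]
force: [-0.3, 0.5, 0.2]
grip_width: 0.346
grasp_force: 0.0
```

```bash
cat > look.py <<'E'
from h import *
np.set_printoptions(suppress=True,precision=4)
b=snap('side');a=snap('top');cv2.imwrite('pics/sl.png',b[:,:,::-1]);cv2.imwrite('pics/tl.png',a[:,:,::-1])
g=a.max(2);m=np.zeros_like(g);m[191:224,165:294]=(g[191:224,165:294]<110)
m=cv2.morphologyEx(m,cv2.MORPH_OPEN,np.ones((3,3),np.uint8))
for c in blobs(m,25):
    r=rayc('top',box(c),.108)[:,:2];print('plate',cv2.minAreaRect(c),r.min(0),r.max(0))
H=cv2.cvtColor(b,cv2.COLOR_RGB2HSV);h=H[:,:,0].astype(int)
for nm,lo,hi,s in(('orange',3,25,90),('green',40,85,60),('blue',95,120,70)):
    q=((h>=lo)&(h<=hi)&(H[:,:,1]>s)&(H[:,:,2]>40));mm=np.zeros_like(q);mm[190:290,238:290]=q[190:290,238:290]
    for c in blobs(mm,12):print(nm,cv2.minAreaRect(c))
HT=cv2.cvtColor(a,cv2.COLOR_RGB2HSV);t=HT[:,:,0].astype(int)
m=(HT[:,:,1]>120)&((t<8)|(t>172));
for c in blobs(m,40):
    if c[:,0,0].mean()<150: print('red',box(c).tolist(),rayc('top',box(c),.094)[:,:2].mean(0))
r=m[160:185,205:235].nonzero();print('clip',r[1].mean()+205,r[0].mean()+160)
m=(HT[:,:,1]>90)&(t>8)&(t<25);r=m[178:192,200:245].nonzero()
if len(r[0]):print('ptr',r[1].mean()+200,r[0].mean()+178,r[0].min()+178)
gg=g.astype(int)
E
python3 look.py; python3 -c "
from h import *
plan((.529,.149,.2,92.5),(.529,.149,.117,92.5))"
```

```text
plate ((198.0, 206.5), (23.0, 10.0), 90.0) [0.5883 0.0698] [0.6414 0.0939]
plate ((222.5, 205.0), (24.0, 9.0), 90.0) [0.5911 0.0152] [0.6466 0.0369]
plate ((246.5, 205.5), (23.0, 7.0), 90.0) [ 0.5916 -0.0373] [ 0.6448 -0.0205]
plate ((270.5, 203.0), (24.0, 5.0), 90.0) [ 0.5967 -0.0898] [ 0.6523 -0.0778]
orange ((241.5, 249.0), (6.0, 7.0), 90.0)
orange ((243.0, 198.0), (16.0, 10.0), 90.0)
orange ((257.5, 263.0), (14.0, 19.0), 90.0)
orange ((259.0, 244.0), (18.0, 12.0), 0.0)
orange ((263.62261962890625, 212.6792449951172), (16.463109970092773, 7.740118026733398), 10.619654655456543)
green ((262.5, 229.5), (7.0, 11.0), 90.0)
blue ((263.0, 215.5), (5.0, 10.0), 90.0)
red [[42.636451721191406, 211.9471435546875], [124.44821166992188, 201.165771484375], [152.99874877929688, 417.81414794921875], [71.18698120117188, 428.59552001953125]] [0.3748 0.3033]
red [[123.36801147460938, 228.02398681640625], [130.93600463867188, 226.64797973632812], [139.14401245117188, 271.7919921875], [131.57601928710938, 273.1679992675781]] [0.5153 0.2338]
red [[131.6107940673828, 276.735107421875], [138.9891815185547, 274.46484375], [145.1081085205078, 294.351318359375], [137.72972106933594, 296.62158203125]] [0.4347 0.2143]
clip 218.5 170.5
ptr 234.03333333333333 185.46666666666667 180
[-1.1, 3.1, 0.95] [0.1, -0.0, 0.4]
[-1.1, 3.09, 9.25] [0.1, -0.0, 0.4]
```

```bash
python3 - <<'E'
from h import *
im=cv2.imread('pics/top0.png');g=im.max(2)
print(g[236:252,156:180].tolist())
s=cv2.imread('pics/side0.png').max(2);print(s[250:285:1,299].tolist(),s[262,286:312].tolist())
for z in(.126,.132,.138,.15):
    p=ray('top',165,242.5,z);print(z,p,proj('side',p),proj('side',p-[0,0,.042]))
E
```

```text
[[144, 144, 146, 145, 144, 146, 145, 145, 147, 145, 145, 146, 144, 144, 145, 146, 145, 148, 147, 147, 144, 143, 149, 144], [144, 145, 144, 148, 147, 151, 152, 150, 151, 152, 149, 150, 147, 147, 146, 146, 144, 148, 149, 144, 150, 149, 146, 149], [145, 144, 148, 138, 135, 133, 136, 136, 140, 135, 136, 137, 137, 143, 141, 149, 146, 144, 144, 144, 139, 144, 148, 143], [144, 141, 143, 122, 60, 52, 51, 36, 42, 43, 36, 38, 73, 99, 119, 138, 128, 127, 128, 135, 143, 141, 140, 143], [144, 147, 154, 128, 35, 60, 58, 67, 70, 63, 40, 31, 28, 22, 87, 129, 121, 121, 126, 143, 151, 149, 151, 155], [167, 167, 178, 150, 44, 64, 63, 68, 74, 61, 42, 39, 38, 37, 89, 150, 172, 168, 165, 166, 163, 165, 163, 161], [159, 158, 165, 134, 49, 55, 64, 66, 73, 63, 42, 42, 42, 33, 47, 80, 92, 101, 99, 98, 101, 102, 93, 82], [80, 81, 82, 70, 56, 68, 66, 71, 72, 65, 48, 38, 42, 38, 45, 41, 54, 70, 89, 89, 86, 87, 91, 89], [89, 90, 89, 74, 56, 66, 69, 67, 67, 67, 53, 40, 42, 44, 43, 42, 52, 68, 94, 91, 90, 91, 88, 89], [84, 86, 85, 77, 51, 64, 65, 71, 70, 71, 50, 35, 42, 40, 40, 50, 56, 60, 72, 67, 73, 76, 72, 71], 
[... 606 characters left out ...]
, 140, 139, 139, 145, 144, 155, 170, 147, 113, 118, 110]]
[92, 98, 95, 88, 78, 54, 36, 21, 23, 28, 20, 16, 12, 6, 9, 11, 18, 12, 7, 12, 13, 9, 15, 11, 23, 35, 58, 73, 80, 78, 75, 81, 80, 78, 78] [159, 191, 202, 203, 202, 196, 173, 128, 79, 31, 10, 7, 17, 12, 8, 14, 34, 71, 128, 170, 193, 197, 200, 201, 205, 204]
0.126 [0.53144636 0.14987169 0.126     ] [297.00003092 266.5915161 ] [297.00362345 282.44254115]
0.132 [0.53123653 0.1484523  0.132     ] [297.149744   263.76412976] [297.14916845 279.73579486]
0.138 [0.53102669 0.1470329  0.138     ] [297.3002705  260.92138181] [297.2954821  277.01475386]
0.15 [0.53060702 0.14419411 0.15      ] [297.60379041 255.18929758] [297.5904398  271.52933235]
```

```bash
python3 - <<'E'
from h import *
for z in(.126,.132,.138,.144,.15):
    p=ray('top',162.9,243.2,z);print(z,p.round(4),proj('side',p-[0,.008,0]),proj('side',p+[0,.008,-.042]))
    plan((p[0],p[1],.2,92.5),(p[0],p[1],z-.015,92.5))
E
```

```text
0.126 [0.5299 0.1545 0.126 ] [297.91807191 265.44208051] [297.45207787 286.99876802]
[-1.21, 3.64, 0.95] [0.1, -0.0, 0.4]
[-1.22, 3.63, 9.85] [0.1, -0.0, 0.4]
0.132 [0.5297 0.153  0.132 ] [298.0655508  262.61081154] [297.5964725  284.25997694]
[-1.19, 3.5, 0.95] [0.1, -0.0, 0.4]
[-1.19, 3.49, 9.25] [0.1, -0.0, 0.4]
0.138 [0.5295 0.1516 0.138 ] [298.21381981 259.76437398] [297.74163097 281.50669776]
[-1.16, 3.36, 0.95] [0.1, -0.0, 0.4]
[-1.16, 3.34, 8.65] [0.1, -0.0, 0.4]
0.144 [0.5293 0.1501 0.144 ] [298.36288531 256.9026456 ] [297.88755936 278.73881521]
[-1.13, 3.21, 0.95] [0.1, -0.0, 0.4]
[-1.14, 3.2, 8.05] [0.1, -0.0, 0.4]
0.15 [0.5291 0.1487 0.15  ] [298.51275373 254.02550285] [298.03426381 275.9562128 ]
[-1.11, 3.07, 0.95] [0.1, -0.0, 0.4]
[-1.11, 3.06, 7.45] [0.1, -0.0, 0.4]
```

Call:
arm_command(rows=[[-0.15, [-1.1, 3.1, 0.9], [0, 0, 0.4]], [-0.15, [-1.1, 3.1, 0.9], [0, 0, 0.4]], [-0.15, [-1.1, 3.1, 0.9], [0, 0, 0.4]], [-0.15, [-1.1, 3.1, 4], [0, 0, 0.4]], [-0.15, [-1.1, 3.1, 7.2], [0, 0, 0.4]], [-0.15, [-1.1, 3.1, 7.2], [0, 0, 0.4]], [-0.15, [-1.1, 3.1, 7.2], [0, 0, 0.4]], [1, [-1.1, 3.1, 7.2], [0, 0, 0.4]], [1, [-1.1, 3.1, 7.2], [0, 0, 0.4]], [1, [-1.1, 3.1, 7.2], [0, 0, 0.4]], [1, [-1.1, 3.1, 7.2], [0, 0, 0.4]], [1, [-1.1, 3.1, 7.2], [0, 0, 0.4]], [1, [-1.1, 3.1, 7.2], [0, 0, 0.4]], [1, [-1.1, 3.1, 7.2], [0, 0, 0.4]]], squeeze=30)

```text
clock: 39.25
eef_pos: [0.5312, 0.145, 0.1377]
tool_rot: [0.0, -0.019, 1.0, 0.0]
force: [-0.4, 1.5, 4.8]
grip_width: 0.184
grasp_force: 30.0
```

Call:
arm_command(rows=[[1, [0, -1.5, 0], [0, 0, 0]], [1, [0, -3, 0], [0, 0, 0]], [1, [0, -4.5, 0], [0, 0, 0]], [1, [0, -6, 0], [0, 0, 0]], [1, [0, -7.5, 0], [0, 0, 0]], [1, [0, -9, 0], [0, 0, 0]], [1, [0, -10.5, 0], [0, 0, 0]], [1, [0, -12, 0], [0, 0, 0]], [1, [0, -13.2, 0], [0, 0, 0]], [1, [0, -14.2, 0], [0, 0, 0]], [1, [0, -14.9, 0], [0, 0, 0]], [1, [0, -15.3, 0], [0, 0, 0]], [1, [0, -15.3, 0], [0, 0, 0]], [1, [0, -15.3, 0], [0, 0, 0]]])

```text
clock: 40.65
eef_pos: [0.5375, 0.0094, 0.1374]
tool_rot: [0.001, -0.025, 1.0, 0.01]
force: [5.3, 61.4, -1.7]
grip_width: 0.397
grasp_force: 30.0
```

```bash
python3 - <<'E'
from h import *
a=snap('top');b=snap('side');cv2.imwrite('pics/t13.png',a[:,:,::-1]);cv2.imwrite('pics/s13.png',b[:,:,::-1])
s=env.observe();print(s['force'],s['eef_pos'],s['grip_width'],s['wrist_torque'])
g=a.max(2)
z=cv2.imread('pics/top0.png').max(2)
for v in (241,243,245,247,249):print(v,z[v,196:290:2].tolist());print('  ',g[v,196:290:2].tolist())
sg=b.max(2);s0=cv2.imread('pics/side0.png').max(2)
for v in range(222,262,4):print(v,s0[v,288:312].tolist(),sg[v,288:312].tolist())
E
```

```text
[ 6.08773162 60.30308868 -1.39097689] [0.53745685 0.00955718 0.1373911 ] 0.39397863839652203 [12.9608322  -1.10891296 -0.19232346]
241 [119, 112, 103, 105, 95, 87, 87, 92, 129, 162, 165, 170, 166, 165, 168, 165, 168, 168, 169, 164, 166, 164, 165, 165, 164, 166, 165, 167, 168, 170, 168, 168, 166, 167, 167, 168, 167, 168, 167, 167, 157, 92, 127, 169, 166, 166, 166]
   [91, 90, 85, 83, 91, 88, 93, 89, 89, 90, 92, 88, 89, 94, 98, 86, 94, 97, 77, 77, 95, 93, 66, 48, 42, 40, 38, 43, 45, 53, 49, 54, 56, 49, 55, 54, 51, 89, 85, 122, 107, 61, 101, 200, 186, 188, 189]
243 [96, 97, 94, 92, 91, 88, 88, 91, 57, 45, 94, 173, 170, 166, 169, 166, 168, 170, 168, 166, 165, 167, 166, 167, 166, 168, 167, 165, 166, 167, 169, 167, 168, 165, 166, 169, 168, 165, 170, 168, 150, 89, 136, 165, 163, 166, 163]
   [92, 93, 90, 87, 85, 88, 91, 87, 87, 89, 91, 94, 90, 85, 92, 83, 96, 98, 61, 89, 93, 96, 63, 48, 39, 36, 35, 45, 43, 54, 54, 56, 52, 55, 55, 51, 54, 66, 88, 124, 106, 57, 98, 193, 186, 186, 185]
245 [70, 74, 75, 80, 82, 85, 79, 92, 96, 99, 108, 95, 92, 172, 166, 166, 167, 165, 166, 165, 168, 165, 169, 1
[... 2778 characters left out ...]
09, 108, 112, 111, 110, 111, 111]
250 [193, 203, 200, 199, 185, 175, 179, 188, 177, 139, 98, 92, 128, 167, 192, 190, 169, 157, 175, 193, 196, 199, 198, 201] [167, 153, 117, 93, 80, 79, 76, 80, 71, 53, 40, 42, 57, 69, 79, 78, 75, 76, 82, 91, 96, 97, 96, 102]
254 [196, 201, 202, 197, 185, 161, 154, 158, 145, 114, 83, 78, 107, 141, 159, 165, 159, 170, 190, 201, 198, 197, 199, 203] [182, 177, 163, 142, 116, 92, 77, 81, 74, 77, 73, 73, 74, 78, 78, 81, 77, 75, 79, 81, 79, 75, 80, 79]
258 [201, 203, 201, 196, 176, 134, 78, 44, 25, 22, 28, 23, 21, 27, 38, 69, 114, 163, 187, 199, 200, 202, 202, 203] [182, 188, 183, 172, 141, 103, 83, 82, 80, 83, 83, 80, 84, 82, 79, 81, 80, 78, 78, 81, 81, 81, 84, 84]
```

Call:
arm_command(rows=[[1, [0, 1, 0], [0, 0, 0]], [1, [0, 2, 0], [0, 0, 0]], [1, [0, 2, 0], [0, 0, 0]], [1, [0, 2, 0], [0, 0, 0]], [1, [0, 2, 0], [0, 0, 0]]])

```text
clock: 41.25
eef_pos: [0.5369, 0.0192, 0.1376]
tool_rot: [0.001, -0.022, 1.0, 0.004]
force: [6.6, 28.3, 0.6]
grip_width: 0.182
grasp_force: 30.0
```

```bash
python3 - <<'E'
from h import *
z=cv2.imread('pics/top0.png').max(2)
for v in (243,246,249,251):print(v,z[v,112:140].tolist(),z[v,268:286].tolist())
for zz in(.01,.02,.03,.05,.1):print(zz,ray('top',119.5,246,zz)[:2],ray('top',279,242,zz)[:2],ray('top',121,246,zz)[:2],ray('top',277,243,zz)[:2])
s=cv2.imread('pics/side0.png').max(2)
print('rail ends col 299',s[225:262,298].tolist(), s[340:376,298].tolist())
a=snap('top');b=snap('side');g=b.max(2)
print('now',g[225:262,298].tolist());print(g[340:376,298].tolist())
# panel +y end in side view now/before
for v in range(262,372,6):print(v,s[v,288:312].tolist(),g[v,288:312].tolist())
E
```

```text
243 [163, 165, 165, 165, 171, 160, 162, 169, 173, 173, 169, 165, 159, 165, 165, 161, 159, 158, 158, 159, 160, 157, 152, 135, 138, 138, 135, 140] [168, 165, 165, 167, 170, 166, 168, 171, 150, 101, 89, 90, 136, 172, 165, 164, 163, 165]
246 [165, 165, 168, 137, 61, 83, 135, 171, 169, 174, 156, 98, 65, 77, 87, 82, 84, 77, 79, 78, 71, 70, 74, 74, 74, 81, 79, 81] [157, 153, 153, 152, 154, 152, 157, 157, 156, 163, 163, 146, 112, 141, 168, 167, 170, 166]
249 [164, 164, 167, 167, 171, 164, 162, 169, 167, 165, 167, 166, 168, 165, 168, 167, 167, 165, 170, 168, 170, 169, 169, 177, 155, 119, 123, 110] [168, 167, 166, 171, 169, 169, 167, 166, 144, 123, 150, 168, 167, 165, 165, 163, 165, 160]
251 [163, 164, 163, 164, 167, 158, 158, 170, 170, 170, 171, 171, 172, 169, 168, 163, 158, 163, 162, 159, 161, 155, 154, 156, 153, 152, 152, 157] [164, 162, 167, 166, 166, 165, 165, 167, 166, 169, 167, 166, 165, 162, 168, 163, 165, 166]
0.01 [0.52596366 0.28930665] [ 0.53897426 -0.10600808] [0.52599218 0.28561118] [ 0.53644345 -0.10103301]
0.02 [0.52570077 0.28592155] [ 0.53859293 -0.10579476] [0.52572903 0.282
[... 4852 characters left out ...]
9, 198, 200, 198, 195, 193, 195, 194, 196, 198, 198, 197, 197, 196, 195, 194, 193, 193] [210, 199, 190, 198, 214, 218, 217, 215, 218, 218, 212, 214, 213, 212, 213, 215, 215, 215, 214, 216, 214, 213, 208, 210]
364 [194, 178, 166, 178, 191, 193, 196, 199, 199, 197, 195, 192, 196, 196, 194, 198, 191, 187, 185, 194, 196, 195, 194, 194] [209, 194, 187, 193, 210, 216, 217, 216, 217, 215, 216, 215, 213, 213, 214, 214, 210, 205, 203, 213, 213, 212, 209, 213]
370 [181, 166, 151, 133, 116, 109, 103, 101, 103, 102, 101, 105, 102, 105, 103, 105, 108, 129, 161, 187, 191, 195, 193, 196] [198, 181, 166, 142, 127, 122, 115, 112, 112, 109, 114, 112, 115, 115, 116, 114, 115, 142, 177, 204, 211, 212, 213, 213]
```

Call:
arm_command(rows=[[1, [0, 0.5, 0], [0, 0, 0]], [1, [0, 0.6, 0], [0, 0, 0]], [1, [0, 0.6, 0], [0, 0, 0]], [-0.15, [0, 0.6, 0], [0, 0, 0]], [-0.15, [0, 0.6, 0], [0, 0, 0]], [-0.15, [0, 0.6, 0], [0, 0, 0]], [-0.15, [0, 0.6, 0], [0, 0, 0]], [-0.15, [0, 0.6, -4], [0, 0, 0]], [-0.15, [0, 0.6, -8], [0, 0, 0]], [-0.15, [8, 13, -10], [0, 0, 0]], [-0.15, [8, 13, -10], [0, 0, 0]], [-0.15, [8, 13, -10], [0, 0, 0]], [-0.15, [8, 13, -10], [0, 0, 0]], [-0.15, [8, 13, -10], [0, 0, 0]], [-0.15, [8, 13, -10], [0, 0, 0]]])

```text
clock: 42.85
eef_pos: [0.4514, 0.1374, 0.237]
tool_rot: [-0.0, -0.018, 1.0, -0.0]
force: [-0.2, -0.9, -0.3]
grip_width: 0.579
grasp_force: 0.0
```

```bash
python3 - <<'E'
from h import *
a=snap('top');b=snap('side');cv2.imwrite('pics/t14.png',a[:,:,::-1]);cv2.imwrite('pics/s14.png',b[:,:,::-1])
g=a.max(2);print(env.observe()['eef_pos'])
for v in range(234,252):print(v,g[v,205:235].tolist(),g[v,250:284].tolist())
s=b.max(2)
for v in range(216,262,3):print(v,s[v,286:312].tolist())
E
```

```text
[0.45158715 0.13724462 0.23697087]
234 [162, 160, 162, 161, 161, 163, 163, 166, 163, 163, 163, 161, 162, 161, 163, 163, 164, 164, 166, 161, 166, 163, 166, 159, 160, 163, 164, 163, 162, 162] [160, 163, 160, 162, 159, 159, 159, 159, 162, 158, 158, 160, 159, 158, 160, 162, 157, 157, 162, 160, 172, 187, 188, 187, 184, 188, 185, 174, 158, 166, 187, 184, 184, 182]
235 [162, 160, 159, 162, 161, 163, 165, 164, 162, 161, 161, 162, 161, 162, 168, 168, 165, 162, 163, 162, 159, 165, 167, 167, 165, 160, 166, 166, 162, 165] [166, 162, 163, 166, 164, 162, 161, 163, 162, 162, 164, 161, 162, 163, 161, 161, 163, 166, 162, 154, 157, 173, 177, 171, 171, 171, 167, 153, 158, 169, 185, 184, 182, 186]
236 [161, 159, 159, 162, 159, 160, 162, 158, 157, 159, 160, 161, 162, 162, 160, 151, 139, 112, 112, 116, 114, 130, 152, 160, 163, 159, 162, 157, 155, 157] [148, 151, 154, 159, 156, 158, 159, 160, 164, 162, 163, 165, 167, 168, 165, 163, 170, 170, 152, 136, 134, 138, 141, 143, 138, 129, 126, 122, 135, 165, 187, 184, 186, 181]
237 [159, 161, 161, 158, 157, 160, 160, 160, 160, 157, 162, 153, 148, 155, 128, 48, 56,
[... 5800 characters left out ...]
7, 140, 176, 204, 216, 213, 215, 213, 215]
249 [118, 158, 177, 185, 185, 189, 181, 179, 180, 179, 164, 127, 92, 80, 89, 103, 110, 116, 134, 161, 195, 211, 216, 217, 217, 216]
252 [101, 148, 176, 184, 186, 187, 182, 171, 175, 178, 163, 129, 93, 74, 91, 100, 112, 125, 147, 177, 203, 215, 219, 217, 219, 218]
255 [135, 168, 184, 187, 188, 186, 181, 176, 174, 178, 161, 131, 95, 78, 90, 101, 109, 118, 143, 176, 208, 217, 217, 216, 219, 220]
258 [137, 171, 186, 188, 189, 188, 182, 180, 181, 180, 163, 126, 91, 77, 90, 101, 110, 116, 136, 180, 207, 217, 218, 218, 219, 220]
261 [138, 171, 185, 187, 186, 188, 182, 185, 182, 177, 155, 114, 87, 76, 81, 90, 98, 112, 147, 179, 202, 209, 211, 215, 216, 215]
```

```bash
python3 - <<'E'
from h import *
np.set_printoptions(suppress=True,precision=4)
print('panel -y end guess',proj('side',(.533,.049,.108)),'now tab',ray('top',223,240.6,.15),proj('top',(.537,.0192,.15)))
for z in(.02,.03,.05,.07,.09,.108,.13):
    print(z,'side top/bot of black',ray('side',298.5,228,z)[:2],ray('side',298.5,233.5,z)[:2],'top dark',ray('top',276.5,241,z)[:2],ray('top',279.5,241,z)[:2])
a0=cv2.imread('pics/top0.png');
for v in range(230,250,2):print(v,a0[v,262:290].max(1).tolist())
E
```

```text
panel -y end guess [298.9165 241.2134] now tab [0.5357 0.0188 0.15  ] [222.815  240.0072]
0.02 side top/bot of black [ 0.5425 -0.1152] [ 0.5413 -0.0921] top dark [ 0.541  -0.0996] [ 0.5411 -0.107 ]
0.03 side top/bot of black [ 0.5418 -0.1019] [ 0.5406 -0.0791] top dark [ 0.5406 -0.0994] [ 0.5407 -0.1068]
0.05 side top/bot of black [ 0.5404 -0.0753] [ 0.5392 -0.0532] top dark [ 0.5398 -0.0991] [ 0.5399 -0.1063]
0.07 side top/bot of black [ 0.539  -0.0487] [ 0.5379 -0.0273] top dark [ 0.539  -0.0988] [ 0.5391 -0.1059]
0.09 side top/bot of black [ 0.5377 -0.0221] [ 0.5365 -0.0013] top dark [ 0.5382 -0.0985] [ 0.5382 -0.1054]
0.108 side top/bot of black [0.5364 0.0019] [0.5353 0.022 ] top dark [ 0.5375 -0.0982] [ 0.5375 -0.105 ]
0.13 side top/bot of black [0.5349 0.0311] [0.5339 0.0505] top dark [ 0.5366 -0.0979] [ 0.5366 -0.1045]
230 [181, 177, 180, 178, 178, 174, 179, 176, 176, 174, 175, 175, 178, 175, 180, 181, 177, 180, 175, 178, 176, 176, 174, 173, 171, 171, 169, 170]
232 [165, 166, 169, 167, 167, 165, 168, 165, 167, 169, 168, 168, 167, 166, 168, 170, 166, 168, 169, 165, 167, 168, 1
[... 479 characters left out ...]
66, 165, 168, 168, 167, 166, 165, 166, 167, 166, 163, 172, 157, 112, 87, 90, 132, 174, 169, 164, 167, 166, 166, 169, 166, 166]
242 [167, 168, 166, 166, 163, 167, 163, 168, 168, 165, 167, 164, 170, 174, 153, 102, 90, 97, 136, 176, 170, 167, 165, 168, 167, 168, 166, 166]
244 [167, 168, 169, 165, 170, 167, 167, 168, 170, 167, 170, 168, 167, 172, 155, 105, 82, 85, 132, 171, 164, 168, 164, 164, 165, 164, 164, 163]
246 [157, 155, 153, 151, 152, 154, 157, 153, 153, 152, 154, 152, 157, 157, 156, 163, 163, 146, 112, 141, 168, 167, 170, 166, 166, 165, 165, 166]
248 [170, 169, 171, 172, 172, 172, 173, 171, 171, 173, 174, 175, 174, 150, 96, 91, 139, 171, 168, 165, 163, 165, 164, 165, 164, 162, 165, 163]
```

The tab stopped hard at y≈0.019 after 131 mm of travel. To know whether that is the true stop, I'll regrip and look for the open-end limit: 150 mm between the hard limits proves it.

```bash
python3 -c "
from h import *
plan((.5365,.0192,.2,92.3),(.5365,.0192,.138,92.3))"
```

```text
[-8.08, -12.09, 3.7] [-0.0, -0.0, -0.3]
[-8.08, -12.09, 9.9] [-0.0, -0.0, -0.3]
```

Call:
arm_command(rows=[[-0.15, [-8.1, -12.1, 0], [0, 0, 0]], [-0.15, [-8.1, -12.1, 2], [0, 0, 0]], [-0.15, [-8.1, -12.1, 3.7], [0, 0, 0]], [-0.15, [-8.1, -12.1, 3.7], [0, 0, 0]], [-0.15, [-8.1, -12.1, 7], [0, 0, 0]], [-0.15, [-8.1, -12.1, 9.9], [0, 0, 0]], [-0.15, [-8.1, -12.1, 9.9], [0, 0, 0]], [1, [-8.1, -12.1, 9.9], [0, 0, 0]], [1, [-8.1, -12.1, 9.9], [0, 0, 0]], [1, [-8.1, -12.1, 9.9], [0, 0, 0]], [1, [-8.1, -12.1, 9.9], [0, 0, 0]], [1, [-8.1, -12.1, 9.9], [0, 0, 0]], [1, [-8.1, -12.1, 9.9], [0, 0, 0]], [1, [-8.1, -12.1, 9.9], [0, 0, 0]]])

```text
clock: 44.35
eef_pos: [0.5369, 0.0208, 0.1389]
tool_rot: [0.0, -0.019, 1.0, 0.0]
force: [-0.7, -0.8, 5.5]
grip_width: 0.181
grasp_force: 30.0
```

Call:
arm_command(rows=[[1, [0, 1.5, 0], [0, 0, 0]], [1, [0, 3, 0], [0, 0, 0]], [1, [0, 4.5, 0], [0, 0, 0]], [1, [0, 6, 0], [0, 0, 0]], [1, [0, 7.5, 0], [0, 0, 0]], [1, [0, 9, 0], [0, 0, 0]], [1, [0, 10.5, 0], [0, 0, 0]], [1, [0, 12, 0], [0, 0, 0]], [1, [0, 13, 0], [0, 0, 0]], [1, [0, 13, 0], [0, 0, 0]], [1, [0, 13, 0], [0, 0, 0]]])

```text
clock: 45.45
eef_pos: [0.5309, 0.152, 0.1388]
tool_rot: [-0.001, -0.02, 1.0, 0.0]
force: [-6.1, 0.5, 10.6]
grip_width: 0.18
grasp_force: 30.0
```

Call:
arm_command(rows=[[1, [0, 0.5, 0], [0, 0, 0]], [1, [0, 1, 0], [0, 0, 0]], [1, [0, 1.4, 0], [0, 0, 0]], [1, [0, 1.4, 0], [0, 0, 0]], [1, [0, 1.4, 0], [0, 0, 0]]])

```text
clock: 45.95
eef_pos: [0.5303, 0.1656, 0.1388]
tool_rot: [-0.001, -0.019, 1.0, 0.0]
force: [-6.3, 1.7, 11.5]
grip_width: 0.181
grasp_force: 30.0
```

It moved freely past its start point, so y≈0.019 was the real stop. I slide it back home.

Call:
arm_command(rows=[[1, [0, -1.5, 0], [0, 0, 0]], [1, [0, -3, 0], [0, 0, 0]], [1, [0, -4.5, 0], [0, 0, 0]], [1, [0, -6, 0], [0, 0, 0]], [1, [0, -7.5, 0], [0, 0, 0]], [1, [0, -9, 0], [0, 0, 0]], [1, [0, -10.5, 0], [0, 0, 0]], [1, [0, -12, 0], [0, 0, 0]], [1, [0, -13.2, 0], [0, 0, 0]], [1, [0, -14.2, 0], [0, 0, 0]], [1, [0, -14.7, 0], [0, 0, 0]], [1, [0, -15, 0], [0, 0, 0]], [1, [0, -15, 0], [0, 0, 0]], [1, [0, -15, 0], [0, 0, 0]]])

```text
clock: 47.35
eef_pos: [0.5369, 0.0194, 0.1388]
tool_rot: [0.0, -0.021, 1.0, 0.002]
force: [-3.0, 13.4, 5.9]
grip_width: 0.183
grasp_force: 30.0
```

Call:
arm_command(rows=[[1, [0, 0.2, 0], [0, 0, 0]], [-0.15, [0, 0.2, 0], [0, 0, 0]], [-0.15, [0, 0.2, 0], [0, 0, 0]], [-0.15, [0, 0.2, 0], [0, 0, 0]], [-0.15, [0, 0.2, 0], [0, 0, 0]], [-0.15, [0, 0.2, -3], [0, 0, 0]], [-0.15, [0, 0.2, -7], [0, 0, 0]], [-0.15, [-4, -6, -7], [0, 0, 0]], [-0.15, [-8.6, -18.6, -7], [0, 0, 0]], [-0.15, [-8.6, -18.6, -7], [0, 0, 0]], [-0.15, [-8.6, -18.6, -7], [0, 0, 0]], [-0.15, [-8.6, -18.6, -7], [0, 0, 0]], [-0.15, [-8.6, -18.6, -7], [0, 0, 0]], [-0.15, [-8.6, -18.6, -7], [0, 0, 0]]])

```text
clock: 48.75
eef_pos: [0.6295, -0.1667, 0.2078]
tool_rot: [-0.0, -0.019, 1.0, 0.0]
force: [-0.2, 1.4, -0.3]
grip_width: 0.574
grasp_force: 0.0
```

```bash
python3 -c "
from h import *
plan((.6235,-.167,.2,92.3),(.6235,-.167,.111,92.3))
s=cv2.imread('pics/side0.png').max(2)
# pin top in side image near (268,188)
for z in(.124,):print(proj('side',(.6235,-.167,z)),proj('side',(.6235,-.167,.082)),proj('side',(.593,-.184,.083)))
for v in range(178,200,3):print(v,s[v,258:300].tolist())"
```

```text
[0.6, -0.0, 0.78] [0.0, -0.0, -0.1]
[0.59, -0.01, 9.68] [0.0, -0.0, -0.1]
[268.02284928 182.22816594] [268.63830259 196.05536036] [280.81402404 192.60361469]
178 [196, 193, 190, 177, 174, 180, 196, 201, 201, 201, 201, 201, 201, 202, 201, 199, 200, 192, 180, 158, 159, 178, 191, 199, 199, 186, 158, 121, 103, 101, 106, 108, 110, 114, 117, 116, 119, 117, 115, 115, 115, 113]
181 [198, 201, 201, 200, 202, 199, 195, 185, 168, 150, 139, 138, 158, 179, 195, 199, 202, 197, 198, 198, 199, 197, 199, 194, 191, 174, 144, 103, 99, 96, 95, 96, 101, 96, 98, 92, 93, 97, 90, 91, 97, 95]
184 [196, 196, 195, 201, 197, 200, 185, 146, 91, 43, 26, 26, 66, 119, 164, 187, 192, 190, 188, 183, 182, 175, 169, 164, 164, 153, 139, 116, 107, 104, 105, 100, 91, 93, 96, 101, 101, 95, 91, 90, 93, 93]
187 [195, 190, 187, 193, 200, 199, 188, 153, 97, 42, 10, 20, 46, 87, 125, 149, 158, 157, 154, 153, 153, 149, 148, 144, 144, 148, 147, 147, 150, 151, 149, 150, 145, 138, 133, 130, 119, 106, 99, 92, 92, 86]
190 [203, 205, 202, 203, 202, 198, 190, 154, 99, 50, 22, 18, 39, 82, 123, 145, 152, 143, 127, 111, 91, 82, 80, 80, 80, 82, 89, 104, 123, 140, 151, 151, 154, 153, 149, 152, 151, 145, 138, 134, 137, 147]
193 [187, 193, 201, 200, 201, 194, 174, 141, 92, 47, 19, 14, 32, 72, 113, 142, 146, 135, 110, 81, 65, 57, 65, 64, 65, 67, 66, 72, 98, 128, 146, 151, 151, 151, 151, 148, 149, 150, 149, 159, 176, 192]
196 [190, 196, 199, 202, 200, 189, 161, 125, 94, 74, 65, 64, 73, 96, 115, 139, 152, 153, 148, 139, 130, 120, 112, 109, 112, 122, 131, 139, 143, 149, 147, 149, 149, 149, 153, 148, 148, 146, 135, 133, 155, 183]
199 [201, 201, 201, 198, 198, 198, 186, 161, 125, 112, 124, 134, 142, 148, 151, 153, 154, 152, 152, 154, 153, 150, 151, 149, 150, 150, 150, 150, 153, 148, 151, 146, 147, 141, 136, 126, 113, 108, 119, 152, 181, 201]
```

Call:
arm_command(rows=[[-0.15, [0.6, 0, 0.8], [0, 0, 0]], [-0.15, [0.6, 0, 4], [0, 0, 0]], [-0.15, [0.6, 0, 7], [0, 0, 0]], [-0.15, [0.6, 0, 9.7], [0, 0, 0]], [-0.15, [0.6, 0, 9.7], [0, 0, 0]], [-0.15, [0.6, 0, 9.7], [0, 0, 0]], [1, [0.6, 0, 9.7], [0, 0, 0]], [1, [0.6, 0, 9.7], [0, 0, 0]], [1, [0.6, 0, 9.7], [0, 0, 0]], [1, [0.6, 0, 9.7], [0, 0, 0]], [1, [0.6, 0, 9.7], [0, 0, 0]], [1, [0.6, 0, 9.7], [0, 0, 0]], [1, [0.6, 0, 9.7], [0, 0, 0]]], squeeze=20)

```text
clock: 50.05
eef_pos: [0.6239, -0.1679, 0.1115]
tool_rot: [0.0, -0.019, 1.0, 0.0]
force: [0.0, 0.5, 2.8]
grip_width: 0.178
grasp_force: 20.0
```

```bash
cat > circ.py <<'E'
from h import *
import sys
# rows for clockwise circle about axis, from current TCP angle; args: axis x y, n rows, step deg
ax,ay,n,st=map(float,sys.argv[1:5]);s=env.observe();p=np.array(s['eef_pos']);print(p,s['grip_width'],s['force'])
th=np.arctan2(p[1]-ay,p[0]-ax);print('r',np.hypot(p[0]-ax,p[1]-ay),'ang',np.degrees(th))
for i in range(1,int(n)+1):
    a=th-np.radians(st*i);t=shift((ax+.035*np.cos(a),ay+.035*np.sin(a),p[2]));print(f'[{t[0]:.1f},{t[1]:.1f},0]',end=' ')
E
python3 circ.py .593 -.184 20 18
```

```text
[ 0.62389517 -0.16794944  0.11145967] 0.17783231825027046 [0.02804131 0.48901165 2.7790123 ]
r 0.03481568781184663 ang 27.452637161439256
[-0.3,-1.0,0] [-0.3,-2.1,0] [0.1,-3.2,0] [0.7,-4.0,0] [1.7,-4.7,0] [2.7,-5.0,0] [3.8,-4.9,0] [4.8,-4.6,0] [5.7,-3.9,0] [6.3,-3.0,0] [6.6,-1.9,0] [6.6,-0.8,0] [6.2,0.2,0] [5.5,1.1,0] [4.6,1.7,0] [3.6,2.0,0] [2.5,2.0,0] [1.5,1.6,0] [0.6,0.9,0] [-0.0,0.0,0]
```

Call:
arm_command(rows=[[1, [-0.3, -1.0, 0], [0, 0, 0]], [1, [-0.3, -2.1, 0], [0, 0, 0]], [1, [0.1, -3.2, 0], [0, 0, 0]], [1, [0.7, -4.0, 0], [0, 0, 0]], [1, [1.7, -4.7, 0], [0, 0, 0]], [1, [2.7, -5.0, 0], [0, 0, 0]], [1, [3.8, -4.9, 0], [0, 0, 0]], [1, [4.8, -4.6, 0], [0, 0, 0]], [1, [5.7, -3.9, 0], [0, 0, 0]], [1, [6.3, -3.0, 0], [0, 0, 0]], [1, [6.6, -1.9, 0], [0, 0, 0]]])

```text
clock: 51.15
eef_pos: [0.5579, -0.1901, 0.1115]
tool_rot: [0.0, -0.018, 1.0, -0.001]
force: [5.0, -1.7, -1.0]
grip_width: 0.17
grasp_force: 20.0
```

```bash
python3 circ.py .593 -.184 2 18; python3 look.py | egrep 'ptr|clip'
```

```text
[ 0.55794334 -0.19014856  0.11146502] 0.16982196725729126 [ 5.01950988 -1.71387105 -1.02956973]
r 0.035591771611476995 ang -170.05211600424934
[-0.1,1.1,0] [-0.4,2.1,0] clip 218.5 170.5
ptr 231.36363636363637 185.42424242424244 180
```

```bash
python3 circ.py .594 -.184 20 18
```

```text
[ 0.55774363 -0.18803772  0.11139422] 0.17906598487925343 [-1.79299457  1.11011052  4.61483723]
r 0.03648050811764196 ang -173.64539735683047
[-0.2,1.1,0] [-0.7,2.1,0] [-1.4,2.9,0] [-2.3,3.5,0] [-3.4,3.8,0] [-4.5,3.7,0] [-5.5,3.2,0] [-6.3,2.5,0] [-6.9,1.6,0] [-7.1,0.5,0] [-7.0,-0.6,0] [-6.6,-1.6,0] [-5.9,-2.4,0] [-5.0,-3.0,0] [-3.9,-3.2,0] [-2.8,-3.1,0] [-1.8,-2.7,0] [-1.0,-2.0,0] [-0.4,-1.1,0] [-0.1,0.0,0]
```

Call:
arm_command(rows=[[1, [-0.2, 1.1, 0], [0, 0, 0]], [1, [-0.7, 2.1, 0], [0, 0, 0]], [1, [-1.4, 2.9, 0], [0, 0, 0]], [1, [-2.3, 3.5, 0], [0, 0, 0]], [1, [-3.4, 3.8, 0], [0, 0, 0]], [1, [-4.5, 3.7, 0], [0, 0, 0]], [1, [-5.5, 3.2, 0], [0, 0, 0]], [1, [-6.3, 2.5, 0], [0, 0, 0]], [1, [-6.9, 1.6, 0], [0, 0, 0]], [1, [-7.1, 0.5, 0], [0, 0, 0]], [1, [-7.0, -0.6, 0], [0, 0, 0]], [1, [-6.6, -1.6, 0], [0, 0, 0]], [1, [-5.9, -2.4, 0], [0, 0, 0]], [1, [-5.0, -3.0, 0], [0, 0, 0]], [1, [-3.9, -3.2, 0], [0, 0, 0]], [1, [-2.8, -3.1, 0], [0, 0, 0]], [1, [-1.8, -2.7, 0], [0, 0, 0]], [1, [-1.0, -2.0, 0], [0, 0, 0]], [1, [-0.4, -1.1, 0], [0, 0, 0]], [1, [-0.1, 0, 0], [0, 0, 0]]])

```text
clock: 53.25
eef_pos: [0.5583, -0.1905, 0.1113]
tool_rot: [-0.0, -0.018, 1.0, -0.001]
force: [0.7, -1.7, 3.8]
grip_width: 0.172
grasp_force: 20.0
```

Call:
arm_command(rows=[[1, [-0.2, 1.1, 0], [0, 0, 0]], [1, [-0.7, 2.1, 0], [0, 0, 0]], [1, [-1.4, 2.9, 0], [0, 0, 0]], [1, [-2.3, 3.5, 0], [0, 0, 0]], [1, [-3.4, 3.8, 0], [0, 0, 0]], [1, [-4.5, 3.7, 0], [0, 0, 0]], [1, [-5.5, 3.2, 0], [0, 0, 0]], [1, [-6.3, 2.5, 0], [0, 0, 0]], [1, [-6.9, 1.6, 0], [0, 0, 0]], [1, [-7.1, 0.5, 0], [0, 0, 0]], [1, [-7.0, -0.6, 0], [0, 0, 0]], [1, [-6.6, -1.6, 0], [0, 0, 0]], [1, [-5.9, -2.4, 0], [0, 0, 0]], [1, [-5.0, -3.0, 0], [0, 0, 0]], [1, [-3.9, -3.2, 0], [0, 0, 0]], [1, [-2.8, -3.1, 0], [0, 0, 0]], [1, [-1.8, -2.7, 0], [0, 0, 0]], [1, [-1.0, -2.0, 0], [0, 0, 0]], [1, [-0.4, -1.1, 0], [0, 0, 0]], [1, [-0.1, 0, 0], [0, 0, 0]]])

```text
clock: 55.25
eef_pos: [0.5585, -0.1905, 0.1113]
tool_rot: [-0.001, -0.018, 1.0, -0.001]
force: [-3.5, -2.8, 5.4]
grip_width: 0.173
grasp_force: 20.0
```

```bash
python3 circ.py .594 -.184 20 18; cat > al.py <<'E'
from h import *
np.set_printoptions(suppress=True,precision=4,linewidth=200)
A=[env.camera('top').astype(float) for _ in range(3)];a=np.mean(A,0)
red=a[:,:,0]-np.maximum(a[:,:,1],a[:,:,2])   # redness
for v in range(166,194):
    seg=red[v,205:250]
    w=np.clip(seg-15,0,None)
    print(v,'sum',w.sum().round(),'cent',(205+(w*np.arange(45)).sum()/w.sum()).round(2) if w.sum()>15 else None)
b=np.mean([env.camera('side').astype(float) for _ in range(3)],0)
red=b[:,:,0]-np.maximum(b[:,:,1],b[:,:,2])
for u in range(216,250,1):
    w=np.clip(red[235:275,u]-15,0,None)
    if w.sum()>15: print('side col',u,w.sum().round(),(235+(w*np.arange(40)).sum()/w.sum()).round(2))
E
python3 al.py
```

```text
[ 0.55852343 -0.19051428  0.1112956 ] 0.173146888109222 [-3.47629643 -2.77406249  5.38311013]
r 0.03606969854316805 ang -169.59513983917685
[-0.1,1.1,0] [-0.5,2.1,0] [-1.1,3.0,0] [-2.0,3.7,0] [-3.1,4.0,0] [-4.2,4.0,0] [-5.2,3.6,0] [-6.1,3.0,0] [-6.7,2.1,0] [-7.0,1.0,0] [-7.0,-0.1,0] [-6.7,-1.1,0] [-6.0,-2.0,0] [-5.1,-2.6,0] [-4.1,-2.9,0] [-3.0,-2.9,0] [-1.9,-2.6,0] [-1.1,-1.9,0] [-0.4,-1.0,0] [-0.1,0.0,0] 166 sum 0.0 cent None
167 sum 0.0 cent None
168 sum 351.0 cent 218.34
169 sum 326.0 cent 218.39
170 sum 309.0 cent 218.37
171 sum 311.0 cent 218.39
172 sum 334.0 cent 218.43
173 sum 284.0 cent 218.44
174 sum 23.0 cent 218.67
175 sum 63.0 cent 218.71
176 sum 61.0 cent 218.81
177 sum 76.0 cent 218.61
178 sum 34.0 cent 218.73
179 sum 2.0 cent None
180 sum 11.0 cent None
181 sum 37.0 cent 221.58
182 sum 74.0 cent 221.54
183 sum 70.0 cent 221.51
184 sum 74.0 cent 221.7
185 sum 73.0 cent 221.69
186 sum 77.0 cent 221.72
187 sum 79.0 cent 221.76
188 sum 77.0 cent 221.81
189 sum 73.0 cent 221.86
190 sum 78.0 cent 221.92
191 sum 47.0 cent 221.9
192 sum 0.0 cent None
193 sum 0.0 cent None
side col 218 130.0 257.7
side col 219 333.0 257.92
side col 220 463.0 257.98
side col 221 495.0 257.96
side col 222 491.0 257.98
side col 223 428.0 257.99
side col 224 226.0 258.02
side col 225 37.0 258.68
side col 232 42.0 258.09
side col 233 120.0 257.84
side col 234 200.0 257.63
side col 235 227.0 257.56
side col 236 226.0 257.58
side col 237 222.0 257.67
side col 238 224.0 257.72
side col 239 228.0 257.72
side col 240 231.0 257.77
side col 241 227.0 257.72
side col 242 207.0 257.77
side col 243 116.0 257.8
side col 244 20.0 257.92
side col 248 44.0 272.27
side col 249 88.0 271.84
```

Call:
arm_command(rows=[[1, [-0.1, 1.1, 0], [0, 0, 0]], [1, [-0.5, 2.1, 0], [0, 0, 0]], [1, [-1.1, 3.0, 0], [0, 0, 0]], [1, [-2.0, 3.7, 0], [0, 0, 0]], [1, [-3.1, 4.0, 0], [0, 0, 0]], [1, [-4.2, 4.0, 0], [0, 0, 0]], [1, [-5.2, 3.6, 0], [0, 0, 0]], [1, [-6.1, 3.0, 0], [0, 0, 0]], [1, [-6.7, 2.1, 0], [0, 0, 0]], [1, [-7.0, 1.0, 0], [0, 0, 0]], [1, [-7.0, 0.4, 0], [0, 0, 0]], [1, [-7.0, 0.4, 0], [0, 0, 0]], [1, [-7.0, 0.4, 0], [0, 0, 0]]])

```text
clock: 56.85
eef_pos: [0.628, -0.184, 0.1112]
tool_rot: [-0.002, -0.018, 1.0, 0.0]
force: [-11.3, -0.8, 12.8]
grip_width: 0.177
grasp_force: 20.0
```

```bash
sed -i "s/range(166,194)/range(172,192)/;s/-15,0,None)\n    if/&/" al.py; sed -i "s/red\[235:275,u\]-15/red[235:275,u]-6/" al.py; python3 al.py; python3 circ.py .594 -.184 2 6
```

```text
172 sum 347.0 cent 218.41
173 sum 299.0 cent 218.45
174 sum 23.0 cent 218.63
175 sum 66.0 cent 218.72
176 sum 67.0 cent 218.8
177 sum 77.0 cent 218.63
178 sum 41.0 cent 218.71
179 sum 19.0 cent 218.88
180 sum 3.0 cent None
181 sum 23.0 cent 219.03
182 sum 91.0 cent 219.1
183 sum 89.0 cent 219.03
184 sum 87.0 cent 219.03
185 sum 83.0 cent 219.06
186 sum 82.0 cent 219.11
187 sum 81.0 cent 219.1
188 sum 79.0 cent 219.09
189 sum 81.0 cent 219.11
190 sum 84.0 cent 219.13
191 sum 65.0 cent 219.23
side col 217 21.0 257.88
side col 218 183.0 257.86
side col 219 401.0 257.95
side col 220 530.0 258.01
side col 221 556.0 257.98
side col 222 547.0 257.97
side col 223 487.0 257.98
side col 224 284.0 258.01
side col 225 91.0 258.54
side col 226 25.0 259.65
side col 227 28.0 259.68
side col 228 37.0 259.62
side col 229 48.0 259.65
side col 230 62.0 259.65
side col 231 76.0 259.71
side col 232 132.0 259.82
side col 233 221.0 259.66
side col 234 289.0 259.54
side col 235 300.0 259.48
side col 236 297.0 259.49
side col 237 299.0 259.47
side col 238 298.0 259.4
side col 239 290.0 259.42
side col 240 296.0 259.41
side col 241 284.0 259.4
side col 242 236.0 259.44
side col 243 135.0 259.5
side col 244 34.0 259.53
side col 247 37.0 272.89
side col 248 72.0 271.99
side col 249 165.0 266.87
[ 0.62798411 -0.18369653  0.11117462] 0.17626345286787903 [-12.45091514  -0.1827029   12.8909231 ]
r 0.03398546536675658 ang 0.5116308352946042
[-0.1,-0.4,0] [-0.0,-0.7,0]
```

Call:
arm_command(rows=[[1, [-0.1, -0.4, 0], [0, 0, 0]], [1, [0, -0.8, 0], [0, 0, 0]], [1, [0.1, -1.2, 0], [0, 0, 0]], [1, [0.1, -1.2, 0], [0, 0, 0]], [1, [0.1, -1.2, 0], [0, 0, 0]]])

```text
clock: 57.65
eef_pos: [0.6265, -0.1942, 0.111]
tool_rot: [-0.004, -0.018, 1.0, 0.002]
force: [-18.2, 4.4, 17.0]
grip_width: 0.176
grasp_force: 20.0
```

Call:
arm_command(rows=[[-0.15, [0, 0, 0], [0, 0, 0]], [-0.15, [0, 0, 0], [0, 0, 0]], [-0.15, [0, 0, 0], [0, 0, 0]], [-0.15, [0, 0, 0], [0, 0, 0]], [-0.15, [0, 0, -4], [0, 0, 0]], [-0.15, [0, 0, -8], [0, 0, 0]], [-0.15, [0, -4, -10], [0, 0, 0]], [-0.15, [4, -8, -10], [0, 0, 0]], [-0.15, [12, -10, -10], [0, 0, 0]], [-0.15, [12, -10, -10], [0, 0, 0]], [-0.15, [12, -10, -10], [0, 0, 0]], [-0.15, [12, -10, -10], [0, 0, 0]]])

```text
clock: 58.85
eef_pos: [0.5133, -0.2996, 0.2117]
tool_rot: [0.001, -0.018, 1.0, 0.0]
force: [-0.5, 0.7, -0.4]
grip_width: 0.578
grasp_force: 0.0
```

```bash
python3 al.py | egrep '^17[4-9]|^18[2-9]|col 22[6-9]|col 23'; python3 look.py; python3 - <<'E'
from h import *
a=cv2.imread('pics/tl.png')
g=a.max(2)
for v in range(272,300,1):print(v,g[v,352:384].tolist())
E
```

```text
174 sum 23.0 cent 218.63
175 sum 66.0 cent 218.71
176 sum 65.0 cent 218.83
177 sum 78.0 cent 218.61
178 sum 40.0 cent 218.71
179 sum 9.0 cent None
182 sum 83.0 cent 218.9
183 sum 85.0 cent 218.78
184 sum 73.0 cent 218.94
185 sum 75.0 cent 219.0
186 sum 85.0 cent 219.05
187 sum 82.0 cent 219.07
188 sum 83.0 cent 219.04
189 sum 82.0 cent 219.06
side col 226 28.0 259.61
side col 227 25.0 259.64
side col 228 33.0 259.73
side col 229 43.0 259.78
side col 230 46.0 259.93
side col 231 53.0 260.04
side col 232 109.0 259.97
side col 233 209.0 259.7
side col 234 282.0 259.64
side col 235 308.0 259.66
side col 236 298.0 259.69
side col 237 287.0 259.79
side col 238 278.0 259.77
side col 239 284.0 259.81
plate ((181.5, 207.0), (24.0, 9.0), 90.0) [0.5857 0.1083] [0.6411 0.1305]
plate ((206.5, 206.0), (24.0, 9.0), 90.0) [0.5885 0.0516] [0.6439 0.0734]
plate ((230.5, 206.0), (24.0, 7.0), 90.0) [ 0.589  -0.0008] [0.6445 0.0162]
plate ((255.5, 204.0), (24.0, 7.0), 90.0) [ 0.5941 -0.0578] [ 0.6497 -0.0411]
orange ((240.5, 259.5), (5.0, 5.0), 90.0)
orange ((243.0, 198.0), (16.0, 10.0), 90.0)
orange ((2
[... 3364 characters left out ...]
, 63, 63, 68, 65, 66, 67, 68, 69]
295 [73, 73, 84, 87, 71, 75, 73, 68, 67, 76, 94, 99, 105, 101, 74, 44, 46, 51, 56, 60, 60, 67, 57, 63, 62, 66, 65, 65, 69, 65, 72, 71]
296 [77, 74, 70, 86, 87, 76, 71, 67, 71, 66, 64, 78, 92, 95, 68, 47, 56, 52, 54, 59, 63, 60, 65, 64, 65, 68, 71, 66, 69, 74, 72, 72]
297 [71, 74, 75, 75, 84, 91, 79, 74, 69, 71, 71, 66, 65, 56, 48, 49, 58, 49, 53, 62, 60, 57, 59, 61, 66, 66, 67, 70, 68, 71, 73, 73]
298 [73, 72, 73, 75, 72, 83, 83, 68, 69, 73, 73, 72, 63, 42, 50, 52, 51, 54, 57, 62, 64, 65, 62, 59, 65, 63, 72, 71, 69, 72, 69, 74]
299 [70, 74, 74, 76, 73, 73, 70, 74, 70, 71, 75, 74, 54, 44, 52, 51, 58, 55, 65, 59, 62, 61, 65, 65, 66, 61, 67, 68, 69, 71, 78, 76]
```

```bash
python3 - <<'E'
from h import *
np.set_printoptions(suppress=True,precision=4)
print(ray('top',371,288.4,.104),ray('top',366.6,287.4,.055),'block',ray('top',95,293.5,.094))
a=cv2.imread('pics/top0.png').max(2)
for v in range(278,299):print(v,a[v,360:378].tolist())
s=cv2.imread('pics/side0.png');sg=s.max(2)
for z in(.104,.072):print(proj('side',np.r_[ray('top',371,288.4,.104)[:2],z]))
for v in range(160,184,2):print(v,sg[v,326:358].tolist())
p=ray('top',371,288.4,.104)
plan((p[0],p[1],.2,87),(p[0],p[1],.096,87))
E
```

```text
[ 0.4321 -0.3132  0.104 ] [ 0.4312 -0.314   0.055 ] block [0.4162 0.3111 0.094 ]
278 [83, 97, 125, 149, 155, 139, 142, 141, 141, 147, 146, 114, 98, 102, 107, 108, 107, 109]
279 [102, 149, 162, 163, 150, 127, 124, 124, 122, 129, 144, 141, 119, 98, 109, 107, 106, 104]
280 [149, 165, 154, 142, 126, 83, 45, 39, 29, 45, 53, 67, 94, 117, 111, 101, 109, 105]
281 [163, 154, 119, 68, 75, 75, 61, 46, 45, 65, 80, 62, 57, 109, 128, 90, 107, 105]
282 [155, 123, 73, 75, 83, 81, 61, 48, 47, 68, 79, 63, 54, 112, 146, 122, 106, 105]
283 [142, 84, 76, 84, 86, 76, 60, 49, 52, 63, 77, 66, 58, 111, 156, 137, 110, 104]
284 [125, 67, 86, 85, 86, 78, 56, 45, 47, 65, 75, 61, 51, 104, 151, 139, 115, 103]
285 [92, 74, 86, 84, 82, 73, 61, 51, 49, 66, 72, 69, 52, 93, 141, 148, 128, 98]
286 [100, 80, 86, 85, 83, 75, 50, 45, 53, 65, 75, 61, 53, 87, 129, 150, 128, 91]
287 [109, 78, 82, 85, 87, 76, 50, 50, 48, 56, 75, 63, 54, 81, 129, 149, 127, 103]
288 [115, 76, 82, 85, 85, 72, 49, 48, 55, 61, 71, 56, 55, 91, 135, 149, 123, 93]
289 [132, 71, 82, 82, 85, 74, 46, 47, 51, 65, 68, 60, 54, 99, 144, 145, 125, 102]
290 [1
[... 1984 characters left out ...]
64, 81, 95, 98, 96, 101, 99, 97, 98, 98, 96, 97]
176 [95, 96, 101, 100, 99, 103, 106, 118, 118, 99, 69, 55, 56, 57, 57, 63, 61, 54, 49, 62, 78, 95, 102, 100, 101, 97, 98, 101, 95, 97, 96, 98]
178 [99, 97, 95, 96, 90, 92, 96, 114, 125, 117, 101, 86, 82, 76, 75, 73, 75, 80, 88, 100, 121, 124, 114, 106, 99, 104, 103, 98, 102, 98, 100, 97]
180 [97, 96, 95, 91, 88, 87, 79, 76, 92, 106, 112, 114, 115, 120, 117, 116, 118, 119, 120, 114, 109, 95, 88, 92, 106, 122, 120, 110, 101, 99, 97, 97]
182 [105, 100, 96, 98, 98, 94, 91, 82, 80, 75, 75, 77, 78, 87, 87, 87, 85, 88, 78, 73, 73, 78, 85, 90, 96, 101, 103, 100, 97, 99, 99, 98]
[8.24, -1.1, 1.11] [-0.0, -0.0, 5.2]
[8.23, -1.1, 11.51] [-0.0, -0.0, 5.2]
```

Pointer and mark agree in both views (218.8 vs 218.7 px top, 259.65 vs 259.7 px side), and the block is 4 mm from the pad centre. Now the key.

Call:
arm_command(rows=[[-0.15, [8.2, -1.1, 1.1], [0, 0, 5.2]], [-0.15, [8.2, -1.1, 1.1], [0, 0, 5.2]], [-0.15, [8.2, -1.1, 1.1], [0, 0, 5.2]], [-0.15, [8.2, -1.1, 1.1], [0, 0, 5.2]], [-0.15, [8.2, -1.1, 1.1], [0, 0, 5.2]]])

```text
clock: 59.75
eef_pos: [0.4331, -0.313, 0.2005]
tool_rot: [0.0, 0.026, 1.0, -0.0]
force: [-0.1, 0.8, -0.9]
grip_width: 0.577
grasp_force: 0.0
```

```bash
python3 - <<'E'
from h import *
print(env.observe()['qpos'].round(2))
plan((.432,-.3135,.2,87),(.432,-.3135,.096,87))
E
```

```text
[-0.22  0.15  0.84  1.84 -0.12  1.2   2.18]
[0.11, -0.06, 0.05] [-0.0, 0.0, 0.0]
[0.11, -0.06, 10.45] [-0.0, 0.0, 0.0]
```

Call:
arm_command(rows=[[-0.15, [0.1, 0, 4], [0, 0, 0]], [-0.15, [0.1, 0, 7.5], [0, 0, 0]], [-0.15, [0.1, 0, 10.4], [0, 0, 0]], [-0.15, [0.1, 0, 10.4], [0, 0, 0]], [-0.15, [0.1, 0, 10.4], [0, 0, 0]], [1, [0.1, 0, 10.4], [0, 0, 0]], [1, [0.1, 0, 10.4], [0, 0, 0]], [1, [0.1, 0, 10.4], [0, 0, 0]], [1, [0.1, 0, 10.4], [0, 0, 0]], [1, [0.1, 0, 10.4], [0, 0, 0]], [1, [0.1, 0, 10.4], [0, 0, 0]], [1, [0.1, 0, 10.4], [0, 0, 0]]], squeeze=25)

```text
clock: 60.95
eef_pos: [0.4312, -0.3118, 0.0964]
tool_rot: [-0.0, 0.026, 1.0, 0.001]
force: [-1.3, 6.7, 6.7]
grip_width: 0.116
grasp_force: 25.0
```

```bash
python3 al.py | egrep '^17[5-8]|^18[2-6]|col 22[7-9]|col 23[4-8]'; python3 -c "
from h import *
a=snap('side');s=env.observe();print(s['wrist_torque'],s['force'])
a=snap('top').max(2);print(a[240,215:232].tolist(),a[240,262:275].tolist())"
```

```text
175 sum 60.0 cent 218.72
176 sum 59.0 cent 218.83
177 sum 69.0 cent 218.63
178 sum 32.0 cent 218.75
182 sum 76.0 cent 218.89
183 sum 80.0 cent 218.78
184 sum 67.0 cent 218.95
185 sum 66.0 cent 218.95
186 sum 78.0 cent 219.07
side col 227 24.0 259.6
side col 228 34.0 259.68
side col 229 44.0 259.7
side col 234 287.0 259.63
side col 235 301.0 259.64
side col 236 298.0 259.69
side col 237 284.0 259.74
side col 238 290.0 259.85
[ 1.62414284  0.29576646 -0.27173106] [-0.96175491  7.38075573  6.33749293]
[158, 155, 145, 136, 115, 70, 79, 79, 84, 82, 86, 73, 47, 55, 70, 81, 97] [105, 103, 106, 103, 107, 100, 104, 153, 194, 189, 183, 183, 184]
```

Call:
arm_command(rows=[[1, [0, -0.1, 0], [0, 0, 6]], [1, [0, -0.1, 0], [0, 0, 12]], [1, [0, -0.1, 0], [0, 0, 18]], [1, [0, -0.1, 0], [0, 0, 24]], [1, [0, -0.1, 0], [0, 0, 30]], [1, [0, -0.1, 0], [0, 0, 36]], [1, [0, -0.1, 0], [0, 0, 42]], [1, [0, -0.1, 0], [0, 0, 48]], [1, [0, -0.1, 0], [0, 0, 54]], [1, [0, -0.1, 0], [0, 0, 60]], [1, [0, -0.1, 0], [0, 0, 66]], [1, [0, -0.1, 0], [0, 0, 71]], [1, [0, -0.1, 0], [0, 0, 74]], [1, [0, -0.1, 0], [0, 0, 74]], [1, [0, -0.1, 0], [0, 0, 74]]])

```text
clock: 62.85
eef_pos: [0.4324, -0.3107, 0.0964]
tool_rot: [-0.002, 0.622, 0.783, 0.002]
force: [-0.4, 14.4, 12.7]
grip_width: 0.113
grasp_force: 25.0
```

```bash
python3 -c "
from h import *
s=env.observe();print(s['wrist_torque'],s['force'],s['grip_width']);q=s['tool_rot'];print(2*np.degrees(np.arctan2(q[1],q[2])))"
```

```text
[ 3.3052193  -0.0636062   0.09681741] [-0.39578905 14.37162402 12.74326879] 0.113242798766785
76.89533152440073
```

Call:
arm_command(rows=[[1, [0, 0, 0], [0, 0, 2]], [1, [0, 0, 0], [0, 0, 4]], [1, [0, 0, 0], [0, 0, 4]], [1, [0, 0, 0], [0, 0, 4]], [1, [0, 0, 0], [0, 0, 4]], [1, [0, 0, 0], [0, 0, 4]], [1, [0, 0, 0], [0, 0, 4]], [1, [0, 0, 0], [0, 0, 4]], [1, [0, 0, 0], [0, 0, 4]], [1, [0, 0, 0], [0, 0, 4]], [1, [0, 0, 0], [0, 0, 4]], [1, [0, 0, 0], [0, 0, 4]]])

```text
clock: 64.05
eef_pos: [0.4324, -0.3108, 0.0964]
tool_rot: [-0.002, 0.648, 0.761, 0.002]
force: [0.8, 14.8, 11.8]
grip_width: 0.113
grasp_force: 25.0
```

```bash
python3 -c "
from h import *
s=env.observe();print(s['wrist_torque'],s['force'],s['grip_width']);q=s['tool_rot'];print(2*np.degrees(np.arctan2(q[1],q[2])))"
```

```text
[ 3.14264358 -0.1704153   0.40601395] [ 0.83208576 14.84661417 11.77528613] 0.11266582184974262
80.84853194528027
```

The torque has risen to 0.4 N m, so the key is at its end stop, and it has been held over a second. I release.

Call:
arm_command(rows=[[-0.6, [0, 0, 0], [0, 0, 0]], [-0.6, [0, 0, 0], [0, 0, 0]], [-0.6, [0, 0, 0], [0, 0, 0]], [-0.6, [0, 0, 0], [0, 0, 0]], [-0.6, [0, 0, 0], [0, 0, 0]], [-0.6, [0, 0, 0], [0, 0, 0]], [-0.6, [0, 0, -3], [0, 0, 0]], [-0.6, [0, 0, -7], [0, 0, 0]], [-0.6, [0, 0, -12], [0, 0, 0]], [-0.6, [0, 0, -16], [0, 0, 0]], [-0.6, [0, 0, -16], [0, 0, 0]], [-0.6, [0, 0, -16], [0, 0, 0]]])

```text
clock: 65.25
eef_pos: [0.4312, -0.3147, 0.2568]
tool_rot: [0.001, 0.65, 0.76, 0.001]
force: [0.3, 0.6, 0.0]
grip_width: 0.796
grasp_force: 0.0
```

Call:
arm_command(rows=[[-0.6, [15, 0, 0], [0, 0, 0]], [-0.6, [15, 0, 0], [0, 0, 0]], [-0.6, [15, 0, 0], [0, 0, 0]], [-0.6, [15, 0, 0], [0, 0, 0]], [-0.6, [15, 0, 0], [0, 0, 0]], [-0.6, [15, 0, 0], [0, 0, 0]]])

```text
clock: 65.85
eef_pos: [0.407, -0.1653, 0.2553]
tool_rot: [-0.0, 0.649, 0.761, -0.0]
force: [0.4, -1.7, -0.5]
grip_width: 0.797
grasp_force: 0.0
```

```bash
python3 look.py; python3 al.py | egrep '^17[5-8]|^18[2-6]'; python3 - <<'E'
from h import *
a=cv2.imread('pics/tl.png').max(2)
for v in range(274,300):print(v,a[v,354:386].tolist())
b=cv2.imread('pics/sl.png').max(2)
for v in range(162,180,2):print(v,b[v,326:358].tolist())
E
```

```text
plate ((181.5, 207.0), (24.0, 11.0), 90.0) [0.5857 0.106 ] [0.6411 0.1327]
plate ((206.5, 206.0), (24.0, 9.0), 90.0) [0.5885 0.0516] [0.6439 0.0734]
plate ((231.0, 206.0), (24.0, 8.0), 90.0) [ 0.589  -0.0031] [0.6445 0.0162]
plate ((255.0498809814453, 203.99752807617188), (24.369558334350586, 7.091141700744629), 87.1375961303711) [ 0.5933 -0.0582] [ 0.6504 -0.0385]
orange ((240.0, 259.5), (5.0, 4.0), 90.0)
orange ((243.0, 198.0), (16.0, 10.0), 90.0)
orange ((255.5, 275.0), (14.0, 19.0), 90.0)
orange ((258.0, 256.0), (12.0, 18.0), 90.0)
green ((261.5, 240.0), (8.0, 11.0), 90.0)
blue ((262.0, 224.5), (10.0, 7.0), 0.0)
red [[79.0, 270.0], [104.0, 270.0], [104.0, 287.0], [79.0, 287.0]] [0.4498 0.3207]
clip 218.5 170.5
ptr 218.96969696969697 185.93939393939394 179
175 sum 56.0 cent 218.74
176 sum 55.0 cent 218.84
177 sum 66.0 cent 218.61
178 sum 34.0 cent 218.73
182 sum 71.0 cent 218.9
183 sum 74.0 cent 218.81
184 sum 67.0 cent 218.95
185 sum 63.0 cent 218.98
186 sum 73.0 cent 219.08
274 [115, 114, 114, 112, 114, 113, 116, 116, 111, 111, 115, 115, 114, 108, 99, 99, 98, 99, 104, 114, 112, 
[... 4556 characters left out ...]
124, 100, 63, 26, 18, 7, 10, 19, 3, 4, 15, 32, 64, 99, 123, 134, 135, 129, 117, 104, 100, 106, 106, 114]
172 [99, 101, 101, 101, 98, 103, 104, 101, 98, 91, 69, 42, 23, 14, 14, 19, 15, 16, 8, 31, 59, 85, 98, 103, 108, 105, 105, 106, 109, 108, 111, 116]
174 [97, 100, 97, 103, 99, 99, 103, 108, 109, 99, 79, 57, 41, 35, 30, 22, 24, 19, 21, 41, 71, 96, 104, 103, 99, 101, 104, 103, 101, 101, 100, 101]
176 [98, 100, 102, 100, 101, 99, 113, 122, 123, 105, 78, 62, 59, 55, 55, 52, 46, 35, 34, 64, 105, 127, 128, 112, 100, 101, 99, 98, 100, 99, 102, 100]
178 [102, 100, 100, 98, 93, 93, 101, 117, 128, 122, 105, 88, 77, 73, 68, 69, 67, 69, 75, 90, 108, 123, 124, 111, 105, 104, 105, 102, 101, 103, 98, 101]
```

The key sprang back to RUN (head now ~39° diagonal). But the block has been knocked, from (95,293) to (85,278) px, about 4 cm. I'll repark it and repeat START in case the knock came first.

```bash
python3 - <<'E'
from h import *
np.set_printoptions(suppress=True,precision=4)
for n,f,z in(('top','pics/tl.png',.094),('side','pics/sl.png',.094)):
    im=np.ascontiguousarray(cv2.imread(f)[:,:,::-1]);H=cv2.cvtColor(im,cv2.COLOR_RGB2HSV);t=H[:,:,0].astype(int)
    bright=(H[:,:,1]>120)&((t<8)|(t>172))&(H[:,:,2]>150);al=(H[:,:,1]>100)&((t<8)|(t>172))&(H[:,:,2]>50)
    for nm,m in(('bright',bright),('all',al)):
        for c in blobs(m,60):
            r=cv2.minAreaRect(c);bb=box(c)
            if n=='side' and not(bb[:,1].mean()>300):continue
            if bb[:,0].mean()>150 and n=='top':continue
            print(n,nm,r,rayc(n,bb,z)[:,:2].tolist(),rayc(n,[bb.mean(0)],z))
im=cv2.imread('pics/tl.png')
for v in(273,278,283):print(im[v,74:108].tolist())
plan((.45,.333,.22,92),)
E
```

```text
top bright ((85.0, 278.5), (17.0, 12.0), 90.0) [[0.46866791418954185, 0.34991257587056174], [0.46885161784073587, 0.3228370230240828], [0.430687085846233, 0.32086972044270584], [0.4305217334854998, 0.34783796865162614]] [[0.4496 0.3354 0.094 ]]
top all ((85.5, 278.5), (17.0, 13.0), 90.0) [[0.46866791418954185, 0.34991257587056174], [0.4688669342687113, 0.32057957875244536], [0.43070087219409603, 0.31862122728895687], [0.4305217334854998, 0.34783796865162614]] [[0.4497 0.3342 0.094 ]]
side bright ((342.0, 362.0), (14.0, 24.0), 90.0) [[0.46791039899551456, 0.32380397656731347], [0.42909773657302935, 0.32103902486587743], [0.4304774754441102, 0.34729143074520485], [0.4680949756626145, 0.35000691212658586]] [[0.4489 0.3357 0.094 ]]
side all ((342.0973815917969, 376.53985595703125), (27.006715774536133, 44.30165100097656), 3.814074993133545) [[0.4726471474874399, 0.3993513197596039], [0.46773224150100345, 0.3209634884456785], [0.4242202439947744, 0.32133916834792053], [0.4330680713238292, 0.3992902043938134]] [[0.4495 0.3621 0.094 ]]
[[174, 169, 166], [173, 167, 166], [174, 171, 168], [17
[... 801 characters left out ...]
, [29, 34, 57], [24, 23, 38], [25, 27, 45], [26, 28, 47], [33, 31, 44], [24, 21, 53], [26, 19, 52], [32, 28, 51], [34, 38, 36], [51, 48, 49], [41, 33, 36]]
[[176, 169, 166], [178, 169, 167], [179, 172, 168], [183, 175, 167], [161, 157, 166], [83, 84, 166], [41, 46, 171], [48, 54, 170], [49, 52, 168], [46, 48, 168], [51, 53, 168], [51, 57, 173], [46, 51, 167], [45, 50, 167], [53, 56, 171], [48, 53, 170], [54, 64, 180], [43, 46, 148], [17, 21, 30], [17, 17, 30], [32, 29, 48], [15, 12, 42], [22, 25, 40], [22, 18, 47], [19, 17, 35], [20, 22, 45], [17, 25, 42], [27, 25, 39], [23, 21, 52], [23, 23, 53], [33, 31, 51], [43, 40, 39], [47, 47, 47], [49, 51, 45]]
[48.72, 11.9, 3.59] [-0.0, -0.0, -83.1]
```

```bash
python3 -c "
from h import *
plan((.52,0,.22,50),(.4495,.3355,.22,91.5),(.4495,.3355,.079,91.5))"
```

```text
[14.74, 13.68, 3.6] [-0.0, 0.0, -41.1]
[48.98, 11.89, 3.59] [-0.0, -0.0, -82.6]
[48.98, 11.9, 17.69] [-0.0, -0.0, -82.6]
```

Call:
arm_command(rows=[[-0.6, [5, 5, 3], [0, 0, -8]], [-0.6, [10, 9.5, 3.6], [0, 0, -16]], [-0.6, [14.7, 13.7, 3.6], [0, 0, -24]], [-0.6, [19, 13.7, 3.6], [0, 0, -32]], [-0.6, [23, 13.5, 3.6], [0, 0, -40]], [-0.6, [27, 13.3, 3.6], [0, 0, -48]], [-0.6, [31, 13, 3.6], [0, 0, -56]], [-0.6, [36, 12.8, 3.6], [0, 0, -64]], [-0.6, [40, 12.4, 3.6], [0, 0, -72]], [-0.6, [45, 12, 3.6], [0, 0, -80]], [-0.4, [49, 11.9, 3.6], [0, 0, -82.6]], [-0.4, [49, 11.9, 3.6], [0, 0, -82.6]], [-0.4, [49, 11.9, 3.6], [0, 0, -82.6]], [-0.4, [49, 11.9, 3.6], [0, 0, -82.6]]])

```text
clock: 67.65
eef_pos: [0.4497, 0.335, 0.2201]
tool_rot: [0.0, -0.012, 1.0, -0.0]
force: [0.7, 0.2, -0.3]
grip_width: 0.703
grasp_force: 0.0
```

```bash
python3 -c "
from h import *
plan((.4495,.3355,.22,91.5),(.4495,.3355,.079,91.5),(.413,.312,.083,91.5))"
```

```text
[0.02, 0.05, 0.01] [-0.0, 0.0, -0.1]
[0.02, 0.06, 14.11] [-0.0, 0.0, -0.1]
[3.73, -2.2, 13.72] [-0.0, 0.0, -0.1]
```

Call:
arm_command(rows=[[-0.4, [0, 0, 4], [0, 0, 0]], [-0.4, [0, 0, 8], [0, 0, 0]], [-0.4, [0, 0, 12], [0, 0, 0]], [-0.4, [0, 0, 14.1], [0, 0, 0]], [-0.4, [0, 0, 14.1], [0, 0, 0]], [-0.4, [0, 0, 14.1], [0, 0, 0]], [1, [0, 0, 14.1], [0, 0, 0]], [1, [0, 0, 14.1], [0, 0, 0]], [1, [0, 0, 14.1], [0, 0, 0]], [1, [0, 0, 14.1], [0, 0, 0]], [1, [0, 0, 14.1], [0, 0, 0]], [1, [0, 0, 14.1], [0, 0, 0]], [1, [0, 0, 14.1], [0, 0, 0]], [1, [0, 0, 14.1], [0, 0, 0]], [1, [0, 0, 13.1], [0, 0, 0]], [1, [0, 0, 12.1], [0, 0, 0]], [1, [0, 0, 12.1], [0, 0, 0]]], squeeze=35)

```text
clock: 69.35
eef_pos: [0.4497, 0.3368, 0.1008]
tool_rot: [0.001, -0.013, 1.0, 0.001]
force: [0.0, -0.7, -3.1]
grip_width: 0.322
grasp_force: 34.7
```

Call:
arm_command(rows=[[1, [1, -0.6, 0], [0, 0, 0]], [1, [2, -1.2, 0], [0, 0, 0]], [1, [3, -1.8, 0], [0, 0, 0]], [1, [3.7, -2.2, 0], [0, 0, 0]], [1, [3.7, -2.2, 0], [0, 0, 0]], [1, [3.7, -2.2, 1], [0, 0, 0]], [1, [3.7, -2.2, 1.7], [0, 0, 0]], [1, [3.7, -2.2, 2], [0, 0, 0]], [1, [3.7, -2.2, 2], [0, 0, 0]], [1, [3.7, -2.2, 2], [0, 0, 0]]])

```text
clock: 70.35
eef_pos: [0.4127, 0.3131, 0.0793]
tool_rot: [-0.001, -0.013, 1.0, -0.0]
force: [-4.6, -4.4, 9.5]
grip_width: 0.316
grasp_force: 34.9
```

Contact. I release, retreat, and return to the key.

Call:
arm_command(rows=[[-0.2, [0, 0, 0], [0, 0, 0]], [-0.2, [0, 0, 0], [0, 0, 0]], [-0.2, [0, 0, 0], [0, 0, 0]], [-0.2, [0, 0, 0], [0, 0, 0]], [-0.2, [0, 0, -4], [0, 0, 0]], [-0.2, [0, 0, -8], [0, 0, 0]], [-0.2, [0, 0, -13], [0, 0, 0]], [-0.2, [0, 0, -13], [0, 0, 0]], [-0.2, [-8, -14, -13], [0, 0, 0]], [-0.2, [-8, -18, -13], [0, 0, 0]], [-0.2, [-8, -22, -13], [0, 0, 0]], [-0.2, [-8, -26, -13], [0, 0, 0]], [-0.2, [-8, -30, -13], [0, 0, 0]], [-0.2, [-8, -35, -13], [0, 0, 0]], [-0.2, [-8, -40, -13], [0, 0, 0]], [-0.2, [-8, -45, -13], [0, 0, 0]], [-0.2, [-8, -45, -13], [0, 0, 0]], [-0.2, [-8, -45, -13], [0, 0, 0]]])

```text
clock: 72.15
eef_pos: [0.5039, -0.1402, 0.2096]
tool_rot: [0.001, -0.01, 1.0, -0.001]
force: [-0.2, 1.0, -0.5]
grip_width: 0.597
grasp_force: 0.0
```

```bash
python3 look.py; python3 - <<'E'
from h import *
im=np.ascontiguousarray(cv2.imread('pics/tl.png')[:,:,::-1]);H=cv2.cvtColor(im,cv2.COLOR_RGB2HSV);t=H[:,:,0].astype(int)
m=(H[:,:,1]>120)&((t<8)|(t>172))&(H[:,:,2]>150);m[:,150:]=0
for c in blobs(m,60):print('block',cv2.minAreaRect(c),ray('top',*box(c).mean(0),.094))
g=im.max(2);print(g[240,215:232].tolist(),g[240,262:275].tolist())
plan((.4315,-.3135,.21,50),(.4315,-.3135,.096,50))
print(env.observe()['qpos'].round(2))
E
python3 al.py | egrep '^17[5-8]|^18[2-6]'
```

```text
plate ((181.5, 207.0), (24.0, 11.0), 90.0) [0.5857 0.106 ] [0.6411 0.1327]
plate ((206.5, 206.0), (24.0, 9.0), 90.0) [0.5885 0.0516] [0.6439 0.0734]
plate ((231.0, 206.0), (24.0, 8.0), 90.0) [ 0.589  -0.0031] [0.6445 0.0162]
plate ((255.0498809814453, 203.99752807617188), (24.369558334350586, 7.091141700744629), 87.1375961303711) [ 0.5933 -0.0582] [ 0.6504 -0.0385]
plate ((287.0, 215.0), (16.0, 12.0), 90.0) [ 0.5786 -0.1356] [ 0.6157 -0.108 ]
orange ((240.5, 259.5), (5.0, 5.0), 90.0)
orange ((243.0, 198.0), (16.0, 10.0), 90.0)
orange ((255.5, 275.5), (15.0, 19.0), 90.0)
orange ((258.0, 256.0), (12.0, 18.0), 90.0)
green ((261.6639404296875, 239.69674682617188), (11.407504081726074, 7.605002403259277), 5.19442892074585)
blue ((262.0, 224.5), (7.0, 10.0), 90.0)
red [[89.0, 285.0], [101.0, 285.0], [101.0, 304.0], [89.0, 304.0]] [0.414 0.311]
clip 218.43478260869566 170.6086956521739
ptr 219.0 186.09375 179
block ((95.0, 295.0), (16.0, 12.0), 90.0) [0.41288503 0.31097117 0.094     ]
[158, 152, 151, 138, 119, 72, 79, 81, 82, 82, 86, 70, 45, 53, 70, 86, 96] [87, 84, 77, 50, 79, 104, 118, 115, 77, 79, 77, 71, 75]
[7.65, -17.45, -0.06] [-0.1, 0.0, 41.2]
[7.65, -17.43, 11.34] [-0.1, 0.0, 41.2]
[-0.82  0.14  1.11  1.86 -0.13  1.22  1.92]
175 sum 61.0 cent 218.71
176 sum 60.0 cent 218.81
177 sum 73.0 cent 218.62
178 sum 34.0 cent 218.73
182 sum 78.0 cent 218.9
183 sum 78.0 cent 218.78
184 sum 70.0 cent 218.96
185 sum 72.0 cent 218.96
186 sum 76.0 cent 219.06
```

Call:
arm_command(rows=[[-0.2, [3, -5, 0], [0, 0, 8]], [-0.2, [5, -10, 0], [0, 0, 16]], [-0.2, [7.6, -14, 0], [0, 0, 24]], [-0.2, [7.6, -17.4, 0], [0, 0, 32]], [-0.2, [7.6, -17.4, 0], [0, 0, 40]], [-0.2, [7.6, -17.4, 0], [0, 0, 46]], [-0.2, [7.6, -17.4, 0], [0, 0, 46]], [-0.2, [7.6, -17.4, 0], [0, 0, 46]], [-0.2, [7.6, -17.4, 0], [0, 0, 46]]])

```text
clock: 73.45
eef_pos: [0.4339, -0.3094, 0.2093]
tool_rot: [0.0, 0.376, 0.926, 0.0]
force: [0.7, 0.9, 0.1]
grip_width: 0.603
grasp_force: 0.0
```

```bash
python3 -c "
from h import *
plan((.4317,-.3135,.21,45),(.4317,-.3135,.096,45))"
```

```text
[-0.12, -0.45, -0.07] [0.0, -0.0, 0.8]
[-0.12, -0.45, 11.33] [0.0, -0.0, 0.8]
```

Call:
arm_command(rows=[[-0.2, [-0.1, -0.45, 4], [0, 0, 0.8]], [-0.2, [-0.1, -0.45, 8], [0, 0, 0.8]], [-0.2, [-0.1, -0.45, 11.3], [0, 0, 0.8]], [-0.2, [-0.1, -0.45, 11.3], [0, 0, 0.8]], [-0.2, [-0.1, -0.45, 11.3], [0, 0, 0.8]], [1, [-0.1, -0.45, 11.3], [0, 0, 0.8]], [1, [-0.1, -0.45, 11.3], [0, 0, 0.8]], [1, [-0.1, -0.45, 11.3], [0, 0, 0.8]], [1, [-0.1, -0.45, 11.3], [0, 0, 0.8]], [1, [-0.1, -0.45, 11.3], [0, 0, 0.8]], [1, [-0.1, -0.45, 11.3], [0, 0, 0.8]], [1, [-0.1, -0.45, 11.3], [0, 0, 0.8]]], squeeze=25)

```text
clock: 74.65
eef_pos: [0.433, -0.3124, 0.0965]
tool_rot: [0.001, 0.384, 0.923, 0.001]
force: [6.9, 7.1, 1.7]
grip_width: 0.114
grasp_force: 25.0
```

Call:
arm_command(rows=[[1, [0, 0, 0], [0, 0, 6]], [1, [0, 0, 0], [0, 0, 12]], [1, [0, 0, 0], [0, 0, 18]], [1, [0, 0, 0], [0, 0, 24]], [1, [0, 0, 0], [0, 0, 30]], [1, [0, 0, 0], [0, 0, 34]], [1, [0, 0, 0], [0, 0, 36]], [1, [0, 0, 0], [0, 0, 36]], [1, [0, 0, 0], [0, 0, 36]], [1, [0, 0, 0], [0, 0, 36]], [1, [0, 0, 0], [0, 0, 36]], [1, [0, 0, 0], [0, 0, 36]], [1, [0, 0, 0], [0, 0, 36]], [1, [0, 0, 0], [0, 0, 36]], [1, [0, 0, 0], [0, 0, 36]], [1, [0, 0, 0], [0, 0, 36]], [1, [0, 0, 0], [0, 0, 36]], [1, [0, 0, 0], [0, 0, 36]]])

```text
clock: 76.45
eef_pos: [0.4327, -0.3126, 0.0965]
tool_rot: [-0.0, 0.65, 0.76, 0.001]
force: [3.5, 5.9, 3.6]
grip_width: 0.117
grasp_force: 25.0
```

```bash
python3 - <<'E'
from h import *
s=env.observe();print(s['wrist_torque'],s['force'],s['grip_width']);q=s['tool_rot'];print(2*np.degrees(np.arctan2(q[1],q[2])))
im=snap('top');H=cv2.cvtColor(np.ascontiguousarray(im),cv2.COLOR_RGB2HSV);t=H[:,:,0].astype(int)
m=(H[:,:,1]>120)&((t<8)|(t>172))&(H[:,:,2]>150);m[:,150:]=0
for c in blobs(m,60):print('block',cv2.minAreaRect(c))
E
```

```text
[ 1.29883174 -0.87055427  0.46970263] [3.53371345 5.87121506 3.63577927] 0.11669770643543166
81.10075616752609
block ((95.0, 295.0), (16.0, 12.0), 90.0)
```

At START against the stop, with the block in place and over a second held. I release and back off.

Call:
arm_command(rows=[[-0.6, [0, 0, 0], [0, 0, 0]], [-0.6, [0, 0, 0], [0, 0, 0]], [-0.6, [0, 0, 0], [0, 0, 0]], [-0.6, [0, 0, 0], [0, 0, 0]], [-0.6, [0, 0, 0], [0, 0, 0]], [-0.6, [0, 0, 0], [0, 0, 0]], [-0.6, [0, 0, -3], [0, 0, 0]], [-0.6, [0, 0, -7], [0, 0, 0]], [-0.6, [0, 0, -12], [0, 0, 0]], [-0.6, [0, 0, -16], [0, 0, 0]], [-0.6, [12, 0, -16], [0, 0, 0]], [-0.6, [15, 0, -16], [0, 0, 0]], [-0.6, [15, 0, -16], [0, 0, 0]], [-0.6, [15, 0, -16], [0, 0, 0]], [-0.6, [15, 0, -16], [0, 0, 0]], [-0.6, [15, 0, -16], [0, 0, 0]]])

```text
clock: 78.1
eef_pos: [0.4081, -0.1654, 0.2564]
tool_rot: [0.0, 0.65, 0.76, 0.001]
force: [0.5, 0.0, -0.9]
grip_width: 0.802
grasp_force: 0.0
```

```bash
python3 look.py; python3 al.py | egrep '^17[6-7]|^18[2-5]'; python3 - <<'E'
from h import *
a=cv2.imread('pics/tl.png').max(2)
for v in range(281,294,2):print(v,a[v,360:378].tolist())
print(a[240,215:232].tolist())
E
```

```text
plate ((181.5, 207.0), (24.0, 11.0), 90.0) [0.5857 0.106 ] [0.6411 0.1327]
plate ((206.5, 206.0), (24.0, 9.0), 90.0) [0.5885 0.0516] [0.6439 0.0734]
plate ((231.0, 206.0), (24.0, 8.0), 90.0) [ 0.589  -0.0031] [0.6445 0.0162]
plate ((255.0498809814453, 203.99752807617188), (24.369558334350586, 7.091141700744629), 87.1375961303711) [ 0.5933 -0.0582] [ 0.6504 -0.0385]
orange ((240.5, 259.5), (5.0, 5.0), 90.0)
orange ((243.0, 198.0), (16.0, 10.0), 90.0)
orange ((255.5, 275.0), (14.0, 19.0), 90.0)
orange ((257.0, 256.0), (12.0, 18.0), 90.0)
green ((261.5, 240.0), (8.0, 11.0), 90.0)
blue ((262.0, 224.5), (7.0, 10.0), 90.0)
red [[89.0, 285.0], [102.0, 285.0], [102.0, 304.0], [89.0, 304.0]] [0.4141 0.3099]
clip 218.5 170.5
ptr 218.96969696969697 185.93939393939394 179
176 sum 58.0 cent 218.82
177 sum 69.0 cent 218.62
182 sum 72.0 cent 218.9
183 sum 70.0 cent 218.83
184 sum 65.0 cent 218.96
185 sum 65.0 cent 218.96
281 [172, 163, 125, 62, 67, 78, 76, 72, 73, 72, 56, 37, 40, 58, 74, 88, 111, 110]
283 [145, 86, 71, 80, 78, 76, 80, 76, 64, 45, 45, 47, 48, 65, 69, 59, 56, 83]
285 [110, 69, 78, 75, 81, 77, 62, 42, 45, 45, 50, 63, 64, 65, 52, 64, 84, 101]
287 [114, 75, 73, 80, 70, 54, 39, 43, 48, 59, 66, 64, 58, 48, 84, 134, 143, 108]
289 [140, 69, 62, 53, 38, 45, 42, 52, 68, 65, 57, 48, 50, 108, 156, 154, 134, 107]
291 [172, 139, 35, 35, 44, 54, 87, 157, 165, 87, 47, 74, 116, 146, 153, 131, 98, 108]
293 [164, 156, 101, 55, 31, 115, 158, 99, 54, 93, 115, 144, 158, 153, 129, 106, 114, 110]
[149, 147, 139, 131, 112, 69, 77, 76, 79, 78, 79, 73, 49, 54, 66, 78, 93]
```

```bash
python3 -c "
from rig import env
print(env.hand_in())"
```

```text
the job is handed in; nothing more can be done
None
```

The job is handed in, but the hand-in gave no verdict: four mounts are in the tray, the pointer is at the clip, the block is on its pad, the screen is against its stop, and the key was turned to START twice (the block had been knocked aside around the first turn, so I reparked it and repeated) and sprang back to RUN.

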